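# Put the rasp and the valve core tool back in each other's place

### The arm

A 7-joint arm with a two-finger parallel gripper is mounted at the origin on the work surface. World frame = base frame: x ahead of the robot, y to its left, z up, the work surface at z = 0. Lengths are in m, angles in rad, forces in N, time in s.
With the tool pointing down it reaches from about 0.4 to 0.85 m from the base axis. Payload 6.9 kg.
Tool frame: the origin (TCP) lies between the finger pads; the fingertips stand 11 mm ahead of it and the grasp point (between the pads) lies 8 mm behind it (manip.nose_length is the distance from the TCP to the fingertips, in m); x points along the fingers, y is the direction in which the jaws open and shut, and the axes are right-handed (so a half turn about x gives the same grasp; the last joint's range is limited). The gripper opens to 85 mm and grips with 20 to 120 N. Pads are 22 mm wide; open, the fingers measure 114 mm over their backs; the gripper's body (76 mm by 85 mm) begins 54 mm behind the grasp point. The pads swing forward as they close: fully open they stand 13 mm farther back than shut.
Start: joints at [1.371, 0.507, -0.238, 1.5, 0.126, 1.149, -0.155], TCP at [0.188, -0.596, 0.208] pointing down, gripper open.
Joint ranges: [-3.08, 3.08], [-0.24, 2.05], [-1.43, 1.35], [0, 2.5], [-1.52, 4.66], [0.17, 1.96], [-2.89, 2.89]. Speed limits (rad/s): [2.39, 2.39, 3.14, 3.14, 3.14, 3.14, 3.14].

### API

Orientations are given as a unit quaternion [w, x, y, z].
In Python, from bench import manip, eyes, job, spotter gives the robot as it stands.
- The arm moves only by the tool apply_moves, never from a script. Its argument "plan" is a list of rows, each a list of 3 entries, a list of its own where there are three numbers: the opening in per cent of the stroke, from 0 (shut) to 100 (fully open), then the shift along the tool's x, y, z in m, then the turn about the tool's x in degrees. In form: [[claw, [x, y, z], yaw], ...]. A call has exactly 5 rows; each row is the pose to reach, as a shift and turn from the pose measured when the call began, along the tool's axes at that moment; what a row does not reach only later rows make up. A row lasts 1/8 s, in which the tool goes at most 62.5 mm and 10.7 degrees, less where a joint would pass 70% of its speed; a pose out of reach is approached as far as the arm can. A call with a gripper value outside its range is refused whole. The fingers move at their own pace and stop on an object; "force" is the grip in N (left out, the last holds). Time passes only in rows, so rows that repeat a pose let the fingers close, or fill a call up. It gives the time, the measured TCP pose, the force and the opening at its end, in the units of the state.
- manip.state(): the state, without advancing time (a new reading comes with each control period).
- eyes.grab_frame(name): name is "scene" or "side" or "wrist"; returns the picture (400x640x3 uint8, red, green, blue); there is no depth.
- eyes.camera_model(name): a dict with "camera_matrix" (3x3 intrinsics, pixels), "k1" (the pictures are not rectified: a ray, as slopes to the right and down, at radius r is drawn at 1 + k1 r^2 times it, then the intrinsics apply), "world_from_camera" (4x4, takes a point from camera to world coordinates). Camera axes: x right, y up, looking along -z (the intrinsics and any distortion apply to the point x, -y, -z); pixel columns grow to the right and rows downward; lengths in m; the calibration is good to about 2 mm. A picture is of the moment at which its call begins: read the wrist's pose just before it. camera_model takes no time and is no camera call; for the wrist camera it gives the pose at the moment of the call.
- job.job_done(): hands the job in, once; it reports no verdict.
Trained networks look in the newest picture that a camera, given by its name, has taken for a name from the list of things; names that differ only in an ending like _2 or _b are one class to them, and where a whole thing is asked for, a point or a joint stands for the part that bears it (a point fixed in the world has none). Each returns a list of dicts, best first, with "confidence" (0 to 1); they miss things now and then, are a little off and sometimes report something else, mostly with a low value. They report only what shows in the picture. A call takes as long as a camera call.
- spotter.masks_of(thing, camera): "mask" (400x640 bool, what is visible of it) and "bbox" ([centre column, centre row, width, height] in pixels, round what is visible of it).
The state is a dict: "time_s": time; "q": joint angles; "joint_velocities": joint speeds; "tau": joint torques, N m; "eef_pos": TCP position; "eef_rot": TCP orientation; "wrist_force": force on the tool from outside, world axes, zero at the start; "wrist_torque": the same for the moment, N m; "opening": finger opening in m.
Only numpy, scipy, OpenCV 4.12 (cv2) and the standard library are available. Lean on these libraries where they do the work, as an engineer would, in place of code of your own. Each camera call takes 0.05 s, during which the arm holds its last target.

### The job

The valve core tool has been shut in the slide-lid patch box and the rasp left lying in the open tool rest: swap them, so that the rasp lies flat in the channel of the box and the valve core tool lies flat in the channel of the rest. Slide the lid out along its grooves until it comes free and leave it lying flat on the bare tiles, rib up; each channel takes only one tool, so park one on the tiles meanwhile. Set things down rather than dropping them, and do not shift the jar, the inflator or the two tire levers.

Things in the scene. Friction and masses are not known exactly. Their poses are not given: they have to be found in the camera images.
- patch_box: Plywood slide-lid box, fixed. Outside 148 (x) x 110 (y) x 46 (z) mm; origin at the centre of its underside. Walls along x are 10 mm thick, each with a groove: ledge at height 34, groove 8 mm high and 6 mm deep, 4 mm lip above. The lid plate has 3 mm play up and down, 2 mm either side. It slides out only towards the box's own -x.
- box_exit (a point): Middle of the top edge of the box's low end wall (height 34 mm, 6 mm thick, 71 mm from the box's centre towards its -x), over which the lid comes out. The opposite (+x) end wall is full height.
- box_floor (a point): Centre of the box's inner floor, 6 mm up; inside 136 (x) x 90 (y) mm. Four blocks 18 mm high fill the corners (|x| 34 to 68, |y| 17 to 45 mm), leaving a 34 mm wide channel along x where just one tool lies on the floor, and, between the blocks (|x| under 34), the whole 90 mm width free for fingers.
- tool_rest: Open plywood tool rest, fixed: base 136 (x) x 90 (y) x 6 mm, with four blocks 18 mm high on it (|x| 34 to 68, |y| 17 to 45 mm) and no walls: a 34 mm wide channel along its own x, open at the ends, with a 68 mm gap between the blocks for fingers. Room for one tool. Origin at the centre of its underside; channel floor 6 mm above it.
- lid_rib (a point): Centre of the grip rib of the loose lid (about 90 g), rib 12 (x) x 50 (y) x 24 mm high. Plate 141 (x) x 98 (y) x 5 mm, its centre 25 mm from the rib towards the lid's +x; its underside 17 mm below this point. Axes as the box's at the start, when it rests in the grooves, shut or up to 20 mm open; it is free 141 mm from shut.
- valve_mid (a point): Grip centre, half-way up, of the chrome valve core tool (about 70 g, loose), at the start flat in the box's channel, hidden by the lid. Along its own x it reaches from -38 to +50 mm: square grip 14 x 14 mm from -38 to +22, then a thin round shaft (7 to 10 mm). The point is 7 mm above its underside.
- rasp_mid (a point): Centre of the loose blue-painted metal rasp (about 120 g), a flat toothed bar, at the start lying in the rest's channel. Along its own x it reaches from -48 to +48 mm: handle 24 mm wide, 14 mm high from -48 to -14, then a blade 20 mm wide, 12 mm high. The point is 6 mm above its underside.
- jar_mid (a point): Bystander: centre of a glass jar with a twist cap, 62 mm across, 80 mm high, upright, loose.
- inflator_mid (a point): Bystander: centre of the black plastic inflator with a toggle on top, 55 (x) x 150 (y) x 60 mm high, 70 with the toggle; a nozzle adds 14 mm at its +y end. Loose.
- lever_a_mid (a point): Bystander: centre of a purple tire lever lying flat, 7 to 9 mm high, 16 mm wide, from -51 to +57 mm along its own x axis. Loose.
- lever_b_mid (a point): Bystander: the second purple tire lever, the same as the first.

How it is judged:
On the way, in this order (a step that is already met when the one before it is completed fails the run):
1. the lid is sliding along its grooves, more than half of its length out and still level between the tracks (x of lid_rib in the frame of patch_box below -0.105 m and y of lid_rib in the frame of patch_box between -0.012 and 0.012 m and z of lid_rib in the frame of patch_box between 0.04 and 0.062 m), for 0.1 s.
2. the lid is clear of the box and the valve core tool has been lifted out of the box (horizontal distance between valve_mid and patch_box above 0.1 m and (horizontal distance between lid_rib and patch_box above 0.15 m or height (world z) of lid_rib below 0.03 m)), for 0.2 s.
At the end, for the whole second after the job is handed in: Rasp flat in the box's channel, valve core tool flat in the rest's (each within 30 mm along and 12 mm across of the middle, 0.25 rad of the channel either way round, on the floor within 5 mm); lid flat on the tiles, rib up (within 5 mm, 0.08 rad); all three at rest (x of rasp_mid in the frame of patch_box between -0.03 and 0.03 m and y of rasp_mid in the frame of patch_box between -0.012 and 0.012 m and z of rasp_mid in the frame of patch_box below 0.017 m and angle between the x axis of rasp_mid and the x axis of patch_box, either way round below 0.25 rad and x of valve_mid in the frame of tool_rest between -0.03 and 0.03 m and y of valve_mid in the frame of tool_rest between -0.012 and 0.012 m and z of valve_mid in the frame of tool_rest below 0.018 m and angle between the x axis of valve_mid and the x axis of tool_rest, either way round below 0.25 rad and height (world z) of lid_rib below 0.022 m and angle between lid_rib's own z axis and vertical below 0.08 rad and linear speed of each of lid, rasp, valve_tool below 0.02 m/s); the robot touches nothing.
It fails at once if the jar or the inflator is shifted by more than 20 mm (distance of any of jar_mid, inflator_mid from where it was at the start of the episode above 0.02 m).
It fails at once if a tire lever is shifted by more than 20 mm (distance of any of lever_a_mid, lever_b_mid from where it was at the start of the episode above 0.02 m).
It fails at once if the lid is dropped (falls free faster than 0.7 m/s, about 25 mm) (linear speed of lid above 0.7 m/s and contact force between the fingers and lid below 0.05 N).
It fails at once if the rasp is dropped (falls free faster than 0.7 m/s, about 25 mm) (linear speed of rasp above 0.7 m/s and contact force between the fingers and rasp below 0.05 N).
It fails at once if the valve core tool is dropped (falls free faster than 0.7 m/s, about 25 mm) (linear speed of valve_tool above 0.7 m/s and contact force between the fingers and valve_tool below 0.05 N).
It also fails if it takes over 67 s, if anything falls off the work surface, if the arm or the gripper's body presses on something with over 40 N, if the wrist force passes 120 N, or if a joint passes its speed limit or range.

## Working session

There is one attempt and no reset: what is moved stays moved. The work goes in short steps, Python scripts to look and compute and a tool call to move; the robot and the scene stay as the last step left them, time stands still between calls to the robot, and variables do not carry over. Pictures are saved under pics/ and viewed, and the job is handed in when it is done.

Besides the shell and the picture viewer there is one more tool, called after "Call:" as a command line: name --argument value ..., lists and objects as JSON in quotes. apply_moves: Moves the arm, as the interface text tells. Its arguments: {"type":"object","properties":{"plan":{"type":"array"},"force":{"type":"number"}},"required":["plan"]}

```bash
ls -la; mkdir -p pics; python3 - <<'E'
from bench import manip, eyes, job, spotter
import cv2
s=manip.state(); print(s)
for n in ("scene","side","wrist"):
    im=eyes.grab_frame(n); cv2.imwrite(f"pics/a_{n}.png",im[:,:,::-1]); print(n,eyes.camera_model(n))
print(manip.nose_length)
E
```

```text
total 12
drwxr-xr-x  3 agent agent 4096 Dec  7 00:26 .
drwxr-xr-x 23 root  root  4096 Dec  7 00:26 ..
drwxr-xr-x  2 agent agent 4096 Dec  7 00:26 pics
{'time_s': 0.0, 'q': array([ 1.37047984,  0.50833299, -0.23751215,  1.50110867,  0.12567821,
        1.14892742, -0.15480669]), 'joint_velocities': array([ 5.70382309e-04,  8.87877767e-04,  4.25518933e-04,  2.72368758e-04,
        5.20750630e-04, -7.98318001e-05,  1.06827291e-03]), 'tau': array([ 9.67068736e-04, -6.20606589e+01, -2.18585238e+00, -2.49656135e+01,
        1.29035645e-02,  1.22250241e-02, -1.88864612e-05]), 'eef_pos': array([ 0.18793031, -0.59550708,  0.20724063]), 'eef_rot': array([-0.10707296, -0.69875258, -0.10832171,  0.6989611 ]), 'wrist_force': array([-0.67952423, -0.08956189, -0.18490052]), 'wrist_torque': array([-0.03547572, -0.04030704,  0.0011503 ]), 'opening': 0.085651353405625}
scene {'camera_matrix': array([[487.35832567,   0.        , 316.34432403],
       [  0.        , 487.35832567, 196.0428854 ],
       [  0.        ,   0.        ,   1.        ]]), 'k1': -0.13153747538670765, 'world_from_camera': array([[
[... 489 characters left out ...]
2825736, -0.48223135,  0.08197517],
       [-0.5828952 , -0.42396386,  0.6931723 ,  0.79388569],
       [ 0.02309025,  0.84409819,  0.53569123,  0.68424057],
       [ 0.        ,  0.        ,  0.        ,  1.        ]])}
wrist {'camera_matrix': array([[343.12225172,   0.        , 318.19146022],
       [  0.        , 343.12225172, 198.88062843],
       [  0.        ,   0.        ,   1.        ]]), 'k1': -0.06956699956864681, 'world_from_camera': array([[ 0.30056361,  0.91030448,  0.28461775,  0.26141648],
       [-0.9537598 ,  0.28747493,  0.08775201, -0.5728049 ],
       [-0.00193942, -0.29783203,  0.95461632,  0.37145446],
       [ 0.        ,  0.        ,  0.        ,  1.        ]])}
0.011
```

View pics/a_scene.png

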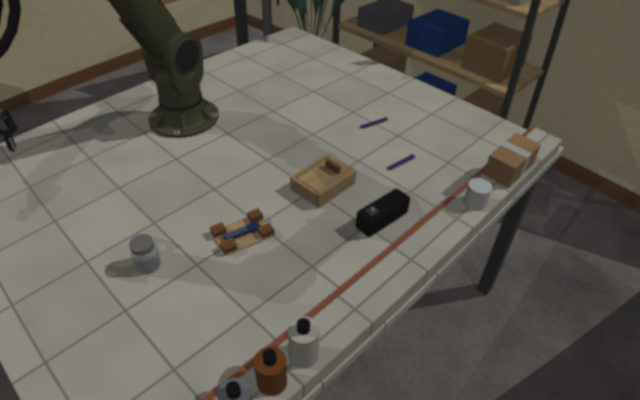

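View pics/a_side.png

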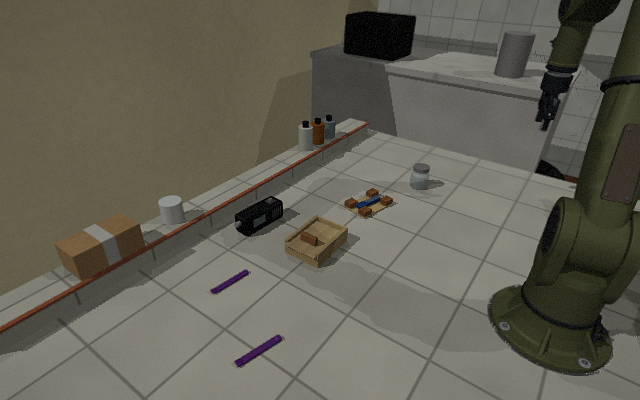

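View pics/a_wrist.png

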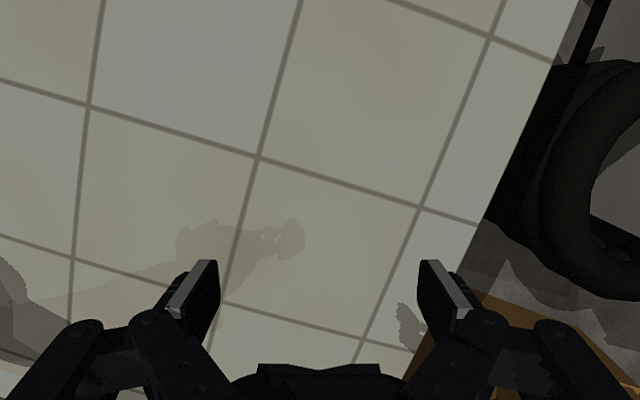

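```bash
cat > h.py <<'E'
import numpy as np, cv2
def ray(cm,u,v):
    K=cm["camera_matrix"];k=cm["k1"];T=cm["world_from_camera"]
    d=np.array([(u-K[0,2])/K[0,0],(v-K[1,2])/K[1,1]]); s=d.copy()
    for _ in range(20): s=d/(1+k*(s@s))
    return T[:3,3],T[:3,:3]@np.array([s[0],-s[1],-1.])
def onz(cm,u,v,z):
    o,d=ray(cm,u,v); return o+d*(z-o[2])/d[2]
def proj(cm,P):
    P=np.atleast_2d(P);K=cm["camera_matrix"];k=cm["k1"];T=cm["world_from_camera"]
    c=(P-T[:3,3])@T[:3,:3]; s=np.stack([c[:,0]/-c[:,2],-c[:,1]/-c[:,2]],1)
    s=s*(1+k*(s**2).sum(1,keepdims=True)); return s*[K[0,0],K[1,1]]+[K[0,2],K[1,2]]
def Rq(q):
    w,x,y,z=q
    return np.array([[1-2*(y*y+z*z),2*(x*y-z*w),2*(x*z+y*w)],[2*(x*y+z*w),1-2*(x*x+z*z),2*(y*z-x*w)],[2*(x*z-y*w),2*(y*z+x*w),1-2*(x*x+y*y)]])
E
python3 - <<'E'
from bench import manip, eyes, job, spotter
import cv2, numpy as np
from h import *
for n,(x,y) in (("scene",(200,130)),("side",(270,170))):
    im=cv2.imread(f"pics/a_{n}.png"); c=im[y:y+130,x:x+170]
    cv2.imwrite(f"pics/b_{n}.png",cv2.resize(c,None,fx=4.5,fy=4.5,interpolation=cv2.INTER_CUBIC)*1)
for n in ("scene","side"):
    eyes.grab_frame(n); cm=eyes.camera_model(n)
    for t,z in (("patch_box",0.023),("lid_rib",.046),("tool_rest",.01),("rasp_mid",.012),("jar_mid",.04),("inflator_mid",.03),("lever_a_mid",.004)):
        for r in spotter.masks_of(t,n)[:3]:
            m=r["mask"]; vv,uu=np.nonzero(m); c=(uu.mean(),vv.mean())
            print(n,t,round(r["confidence"],2),np.round(c,1),r["bbox"],np.round(onz(cm,*c,z),3))
E
```

```text
scene patch_box 0.73 [321.1 186.4] [322.3, 180.8, 67.2, 54.7] [0.586 0.062 0.023]
scene lid_rib 0.84 [324.6 173.8] [325.2, 176.0, 58.2, 37.0] [0.574 0.087 0.046]
scene tool_rest 0.86 [241.7 232.3] [243.8, 231.8, 61.7, 45.5] [ 0.561 -0.196  0.01 ]
scene tool_rest 0.4 [374.  122.5] [375.3, 124.2, 25.4, 12.5] [0.471 0.428 0.01 ]
scene rasp_mid 0.59 [243.3 230. ] [243.1, 230.8, 37.4, 18.0] [ 0.559 -0.189  0.012]
scene jar_mid 0.84 [144.4 253.9] [143.2, 253.6, 33.2, 37.3] [ 0.483 -0.42   0.04 ]
scene inflator_mid 0.83 [382.1 212.3] [384.3, 211.8, 53.2, 51.3] [0.771 0.096 0.03 ]
scene lever_a_mid 0.62 [400.7 162. ] [401.4, 161.6, 22.0, 16.2] [0.658 0.329 0.004]
side patch_box 0.84 [319.7 242.7] [318.6, 242.8, 63.6, 49.6] [0.554 0.091 0.023]
side lid_rib 0.64 [311.6 238.5] [312.0, 240.9, 51.6, 37.6] [0.565 0.114 0.046]
side tool_rest 0.84 [368.6 204.1] [370.5, 205.3, 49.3, 30.0] [ 0.553 -0.187  0.01 ]
side rasp_mid 0.54 [368.7 201.4] [370.3, 202.6, 19.8, 13.9] [ 0.56  -0.199  0.012]
side jar_mid 0.65 [419.2 176.2] [419.8, 178.1, 19.4, 26.4] [ 0.481 -0.416  0.04 ]
side jar_mid 0.62 [319.2 242.9] [318.0, 241.1, 63.2, 53.6] [0.542 0.11  0.04 ]
side inflator_mid 0.64 [258.6 215.6] [259.4, 218.1, 46.9, 39.3] [0.77  0.102 0.03 ]
side lever_a_mid 0.54 [230.1 280.9] [229.9, 284.7, 35.2, 22.6] [0.656 0.33  0.004]
```

View pics/b_scene.png

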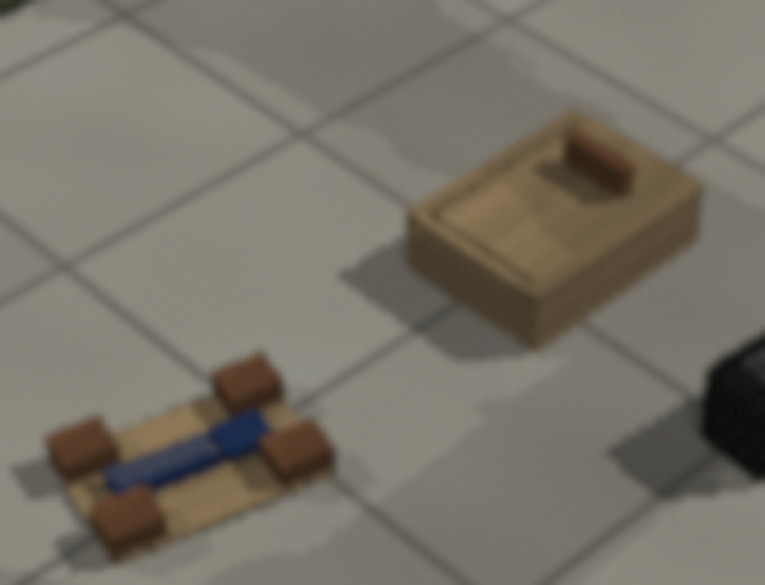

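View pics/b_side.png

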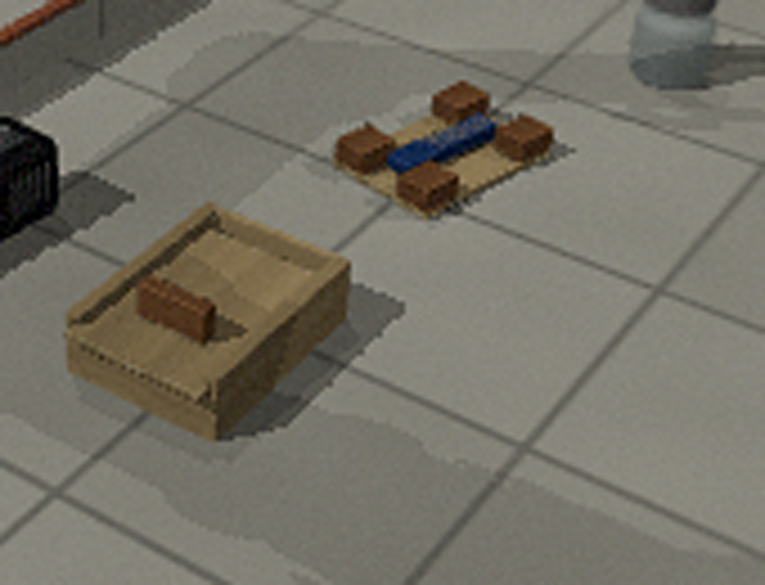

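```bash
python3 - <<'E'
from bench import manip, eyes
from h import *
from scipy.optimize import least_squares
C={n:eyes.camera_model(n) for n in("scene","side")}
def pts(n,l,o): return np.array(l)/4.5+o
S=pts("scene",[(408,212),(575,112),(703,187),(535,290)],(200,130))
D=pts("side",[(210,205),(350,262),(215,408),(68,325)],(270,170))
for p in S: print('sc',np.round(onz(C["scene"],*p,.046),4))
for p in D: print('sd',np.round(onz(C["side"],*p,.046),4))
for p in pts(0,[(247,380),(297,447),(80,445),(127,512)],(200,130)): print('rest sc',np.round(onz(C["scene"],*p,.024),4))
for p in pts(0,[(461,101),(524,135),(363,148),(428,184)],(270,170)): print('rest sd',np.round(onz(C["side"],*p,.024),4))
# rib top centre
for n,p in(("scene",pts(0,[(600,158)],(200,130))[0]),("side",pts(0,[(178,292)],(270,170))[0])): print('rib',onz(C[n],*p,.063+0))
E
```

```text
sc [0.5201 0.0102 0.046 ]
sc [0.5206 0.155  0.046 ]
sc [0.6276 0.1568 0.046 ]
sc [0.6229 0.0149 0.046 ]
sd [0.6185 0.0152 0.046 ]
sd [0.5124 0.0135 0.046 ]
sd [0.4994 0.1773 0.046 ]
sd [0.6115 0.1692 0.046 ]
rest sc [ 0.5464 -0.1394  0.024 ]
rest sc [ 0.6062 -0.1536  0.024 ]
rest sc [ 0.5221 -0.2388  0.024 ]
rest sc [ 0.5799 -0.2507  0.024 ]
rest sd [ 0.5691 -0.239   0.024 ]
rest sd [ 0.5095 -0.2242  0.024 ]
rest sd [ 0.5928 -0.1374  0.024 ]
rest sd [ 0.5327 -0.1248  0.024 ]
rib [0.57854443 0.11574277 0.063     ]
rib [0.56591548 0.12215154 0.063     ]
```

```bash
cat >> h.py <<'E'
def delta(s,pos,yawdir=None):
    """shift in tool axes to reach world TCP pos; yawdir: desired world angle (rad) of tool y mod pi -> smallest turn deg about tool x"""
    R=Rq(s["eef_rot"]); d=R.T@(np.array(pos)-s["eef_pos"]); t=None
    cur=np.arctan2(R[1,1],R[0,1])
    if yawdir is not None:
        w=yawdir-cur; w=(w+np.pi/2)%np.pi-np.pi/2; t=-np.degrees(w)  # tool x is down
    return np.round(d,4),t,np.degrees(cur)
E
python3 - <<'E'
from bench import manip
from h import *
s=manip.state(); print(np.round(Rq(s["eef_rot"]),3)); print(delta(s,[.568,.0,.30],np.pi/2))
E
```

```text
[[ 0.     0.301 -0.954]
 [-0.    -0.954 -0.301]
 [-1.     0.    -0.   ]]
(array([-0.0919, -0.454 , -0.5417]), np.float64(17.522643036735683), np.float64(-72.47735696326434))
```

Call:
apply_moves --plan '[[100,[-0.03,-0.04,-0.04],4],[100,[-0.05,-0.085,-0.085],8],[100,[-0.07,-0.128,-0.128],12],[100,[-0.073,-0.17,-0.17],17.5],[100,[-0.073,-0.213,-0.212],17.5]]'

```text
time_s: 1.58
eef_pos: [0.3265, -0.3288, 0.2819]
eef_rot: [0.0, 0.708, -0.001, -0.707]
wrist_force: [2.0, 0.2, 0.0]
opening: 0.0855
```

```bash
python3 - <<'E'
from bench import manip
from h import *
s=manip.state(); print(s['eef_pos'],delta(s,[.47,-.05,.28],np.pi/2))
E
```

```text
[ 0.32650479 -0.32881035  0.28190237] (array([ 0.0017, -0.279 , -0.1432]), np.float64(-0.05958454827259606), np.float64(-90.05958454827258))
```

Call:
apply_moves --plan '[[100,[0,-0.055,-0.028],0],[100,[0,-0.11,-0.056],0],[100,[0,-0.165,-0.085],0],[100,[0,-0.22,-0.113],0],[100,[0,-0.279,-0.143],0]]'

```text
time_s: 2.2
eef_pos: [0.4688, -0.0516, 0.2821]
eef_rot: [0.0, 0.708, -0.001, -0.706]
wrist_force: [1.1, -0.6, -0.4]
opening: 0.0858
```

```bash
python3 - <<'E'
from bench import manip,eyes
from h import *
s=manip.state(); print(s['eef_pos'],np.abs(s['joint_velocities']).max())
cm=eyes.camera_model("wrist"); im=eyes.grab_frame("wrist"); cv2.imwrite("pics/c_w.png",im[:,:,::-1]); np.savez("c_w.npz",K=cm["camera_matrix"],k=cm["k1"],T=cm["world_from_camera"])
E
```

```text
[ 0.46882377 -0.05157573  0.28209762] 1.2132923627382535
```

View pics/c_w.png

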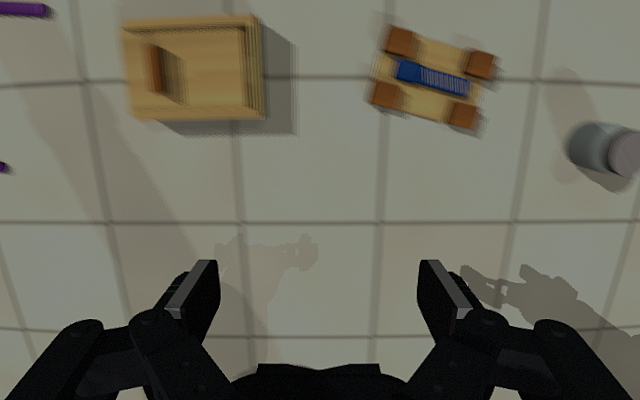

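```bash
cat >> h.py <<'E'
def snap(name,tag,crop=None,f=4,wait=1):
    from bench import manip,eyes
    for _ in range(wait): eyes.grab_frame("wrist")
    cm=eyes.camera_model(name); im=eyes.grab_frame(name)[:,:,::-1].copy()
    np.savez(f"{tag}.npz",camera_matrix=cm["camera_matrix"],k1=cm["k1"],world_from_camera=cm["world_from_camera"])
    cv2.imwrite(f"{tag}_raw.png",im)
    if crop: x,y,w,h=crop; im=cv2.resize(im[y:y+h,x:x+w],None,fx=f,fy=f,interpolation=cv2.INTER_CUBIC)
    cv2.imwrite(f"pics/{tag}.png",im); return cm,im
def load(tag):
    z=np.load(f"{tag}.npz"); return {k:(z[k] if z[k].ndim else float(z[k])) for k in z}
E
python3 - <<'E'
from h import *
from bench import manip
cm,im=snap("wrist","d",(110,0,200,140),4,2); print(manip.state()['eef_pos'],cm['world_from_camera'][:3,3])
r=cv2.imread("d_raw.png"); cv2.imwrite("pics/d2.png",cv2.resize(r[10:150,350:520],None,fx=4,fy=4,interpolation=cv2.INTER_CUBIC))
E
```

```text
[ 0.46829721 -0.05215337  0.28166471] [ 0.54562198 -0.04886782  0.44605422]
```

View pics/d.png

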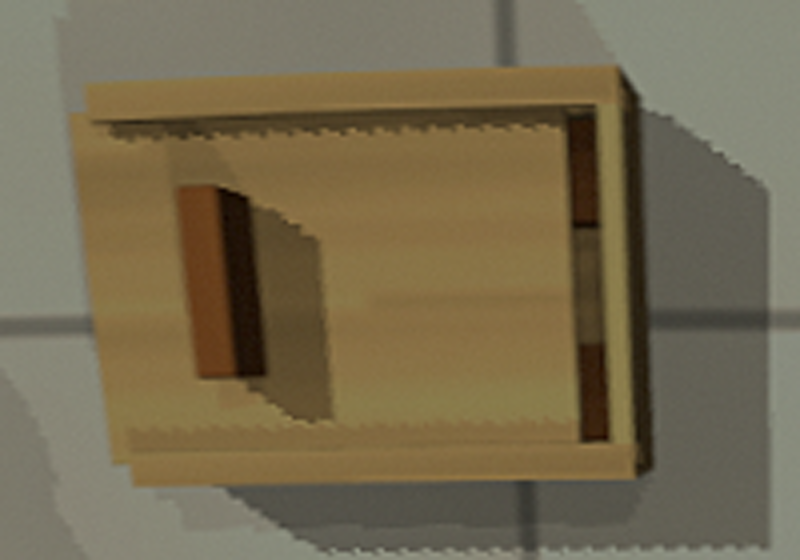

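View pics/d2.png

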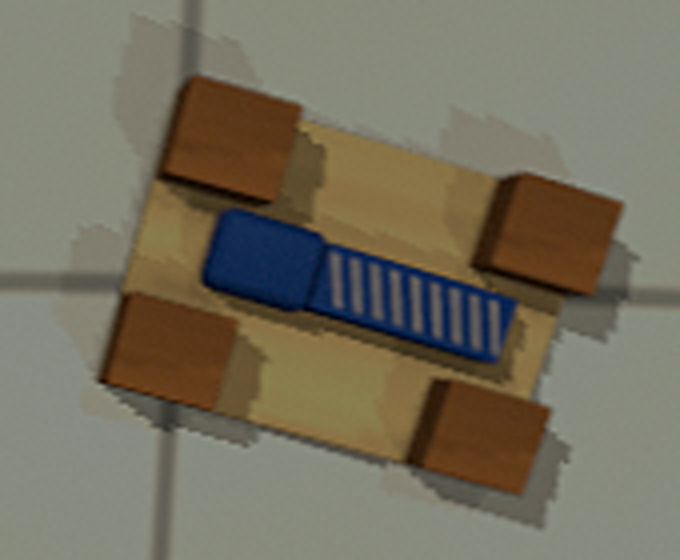

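```bash
cat > fit.py <<'E'
from h import *
from scipy.optimize import least_squares
def fit(cm,px,local,z,g):
    "px: pixels; local xy of each; common z list -> pose x,y,yaw"
    local=np.array(local,float);z=np.array(z,float)
    def w(p): c,s=np.cos(p[2]),np.sin(p[2]); return np.c_[local@np.array([[c,s],[-s,c]])+p[:2],z]
    r=least_squares(lambda p:(proj(cm,w(p))-px).ravel(),g); return r.x,np.abs(r.fun).round(2)
E
python3 - <<'E'
from fit import *
cm=load("d")
B=np.array([(87,85),(618,66),(637,478),(133,485)])/4+[110,0]
# box +x = image right, +y: x=(0,-1) => y=(1,0) image up
p,r=fit(cm,B,[(-.074,.055),(.074,.055),(.074,-.055),(-.074,-.055)],[.046]*4,[.56,.08,-1.57]); print("box",p,r)
Rb=np.array([(177,187),(216,186),(197,378),(236,378)])/4+[110,0]
q,r=fit(cm,Rb,[(-.006,.025),(.006,.025),(-.006,-.025),(.006,-.025)],[.063]*4,[.56,.1,-1.57]); print("rib",q,r)
c,s=np.cos(p[2]),np.sin(p[2]); d=q[:2]-p[:2]; print("rib in box",c*d[0]+s*d[1],-s*d[0]+c*d[1])
T=np.array([(193,77),(623,203),(522,493),(103,380)])/4+[350,10]
t,r=fit(cm,T,[(-.068,.045),(.068,.045),(.068,-.045),(-.068,-.045)],[.024]*4,[.56,-.19,-1.57]); print("rest",t,r)
U=np.array([(212,245),(508,331)])/4+[350,10]
a=onz(cm,*U[0],.018)[:2];b=onz(cm,*U[1],.018)[:2]; print("rasp ends",a,b,np.linalg.norm(a-b),(a+b)/2,np.arctan2(*(b-a)[::-1]))
for n in("scene","side"):
  pass
E
```

```text
box [ 0.57013975  0.08165636 -1.56027044] [0.85 0.62 0.75 0.5  0.02 0.53 0.   0.8 ]
rib [ 0.56968867  0.11929232 -1.56449425] [0.63 0.29 0.61 0.41 0.47 0.49 0.46 0.26]
rib in box -0.03763862666267776 -5.4903825734161575e-05
rest [ 0.55946062 -0.19429641 -1.80572269] [0.65 1.43 0.77 0.37 0.06 0.99 0.01 1.06]
rasp ends [ 0.57212415 -0.14920829] [ 0.54934884 -0.24196612] 0.09551297863568756 [ 0.5607365 -0.1955872] -1.8115684277276751
```

```bash
cat > go.py <<'E'
import sys
from bench import manip
from h import *
s=manip.state(); a=[float(x) for x in sys.argv[1:]]
print("pos",np.round(s['eef_pos'],4),"op",round(s['opening'],4),"F",np.round(s['wrist_force'],1),"t",s['time_s'],"q7",round(s['q'][6],2))
if len(a)>=3: print(delta(s,a[:3],a[3] if len(a)>3 else None))
E
python3 go.py 0.5697 0.1193 0.054 -1.562; python3 go.py 0.5697 0.1193 0.12 -1.562
```

```text
pos [ 0.4683 -0.0522  0.2817] op 0.0853 F [-0.1 -0.6 -0.1] t 2.4 q7 -1.65
(array([ 0.2275, -0.1716, -0.1015]), np.float64(-0.3736220668336684), np.float64(-89.86962966626825))
pos [ 0.4683 -0.0522  0.2817] op 0.0853 F [-0.1 -0.6 -0.1] t 2.4 q7 -1.65
(array([ 0.1615, -0.1715, -0.1016]), np.float64(-0.3736220668336684), np.float64(-89.86962966626825))
```

Call:
apply_moves --plan '[[70,[0.03,-0.05,-0.03],-0.4],[50,[0.06,-0.1,-0.06],-0.4],[50,[0.11,-0.145,-0.085],-0.4],[50,[0.15,-0.171,-0.1015],-0.4],[50,[0.165,-0.1715,-0.1015],-0.4]]' --force 40

```text
time_s: 3.02
eef_pos: [0.5689, 0.1199, 0.1134]
eef_rot: [-0.004, -0.706, -0.003, 0.708]
wrist_force: [-0.2, -0.2, 0.4]
opening: 0.0428
```

```bash
python3 go.py 0.5697 0.1193 0.054 -1.562; python3 -c "
from h import *
snap('wrist','e',None,1,1)"
```

```text
pos [0.5689 0.1199 0.1134] op 0.0428 F [-0.2 -0.2  0.4] t 3.025 q7 -2.12
(array([ 0.0594,  0.0005, -0.0009]), np.float64(0.1087401044744004), np.float64(-89.38726749496018))
```

View pics/e.png

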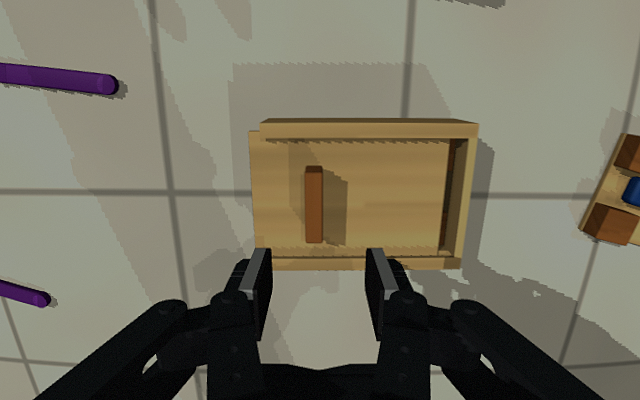

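Call:
apply_moves --plan '[[50,[0.03,0.0005,-0.001],0],[50,[0.055,0.0005,-0.001],0],[50,[0.0595,0.0005,-0.001],0],[5,[0.0595,0.0005,-0.001],0],[5,[0.0595,0.0005,-0.001],0]]' --force 40

```text
time_s: 3.75
eef_pos: [0.5701, 0.1161, 0.0565]
eef_rot: [-0.004, -0.707, -0.001, 0.707]
wrist_force: [0.4, 0.6, -0.3]
opening: 0.0068
```

```bash
python3 go.py; python3 -c "
from h import *
cm=load('e')
print(onz(cm,118,87,.006),onz(cm,2,73,.006),onz(cm,48,299,.006))
sc=load('d')
from bench import eyes
c=eyes.camera_model('scene')
for p in [(388,168),(414,155),(361,126.5),(387,119)]: print(onz(c,*p,.004))
c=eyes.camera_model('side')
for p in [(211,291),(249,271),(237,364),(282,337)]: print(onz(c,*p,.004))
"
```

```text
pos [0.5701 0.1161 0.0565] op 0.0068 F [ 0.4  0.6 -0.3] t 3.75 q7 -2.16
[0.64924226 0.27318893 0.006     ] [0.6630987  0.37067047 0.006     ] [0.45648327 0.37826867 0.006     ]
[0.64916457 0.27854307 0.004     ]
[0.66457363 0.38690904 0.004     ]
[0.45136878 0.38616592 0.004     ]
[0.4816986  0.48458204 0.004     ]
[0.66705155 0.38099364 0.004     ]
[0.64393357 0.27576383 0.004     ]
[0.47509902 0.48425444 0.004     ]
[0.44529212 0.38243819 0.004     ]
```

```bash
python3 -c "
from h import *
snap('wrist','f',None,1,0)"; python3 go.py 0.5697 0.1193 0.054 -1.562
```

```text
pos [0.57   0.1163 0.0563] op 0.0045 F [0.1 0.4 0.3] t 3.8 q7 -2.16
(array([ 0.0023, -0.003 ,  0.0002]), np.float64(-0.06735649335448633), np.float64(-89.56336409278907))
```

View pics/f.png

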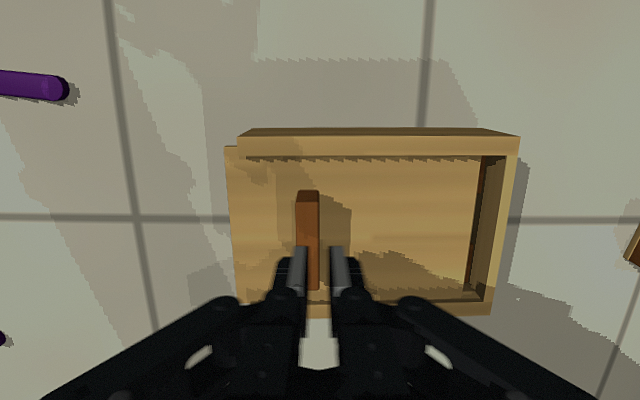

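```bash
python3 -c "
from h import *
cm=load('f')
print(proj(cm,[[.57,.1163,.0563],[.57,.1163,.0453],[.57,.1163,.0643],[.57,.1193,.063],[.595,.1193,.063],[.545,.1193,.063]]))
im=cv2.imread('f_raw.png')
cv2.imwrite('pics/f2.png',cv2.resize(im[170:330,220:420],None,fx=4,fy=4))
snap('side','f3',(270,180,90,90),8,0); snap('scene','f4',(270,120,120,90),6,0)
"; python3 go.py
```

```text
[[318.41921439 245.71186222]
 [318.34986333 237.22421384]
 [318.47490655 252.52665873]
 [312.53470931 251.3487076 ]
 [312.62514767 204.42733964]
 [312.46524819 294.04077685]]
pos [0.5696 0.1164 0.0558] op 0.0042 F [ 1.  -0.1  0.3] t 3.9 q7 -2.16
```

View pics/f2.png

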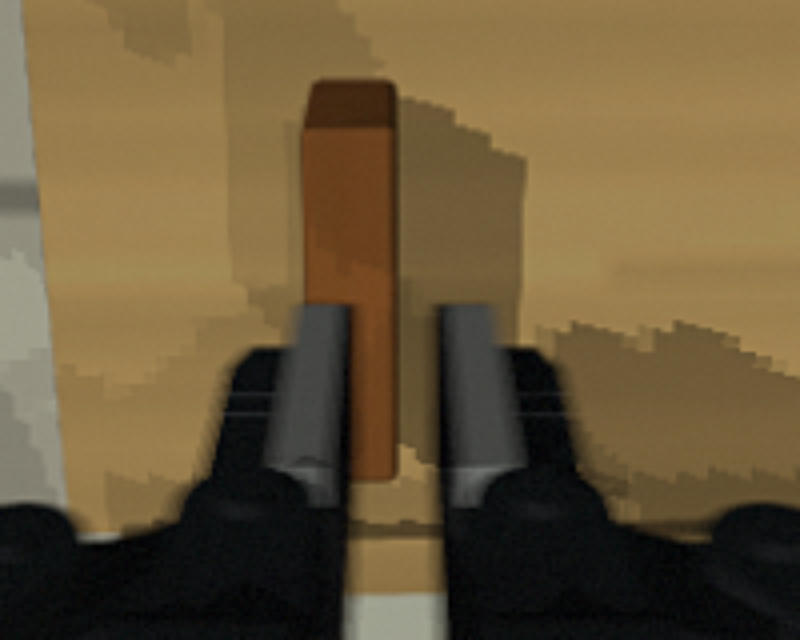

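View pics/f3.png

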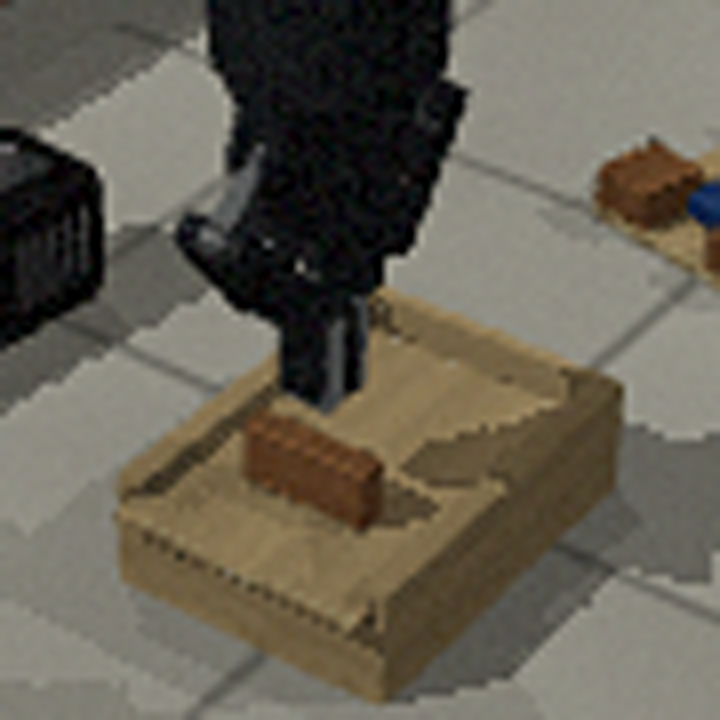

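View pics/f4.png

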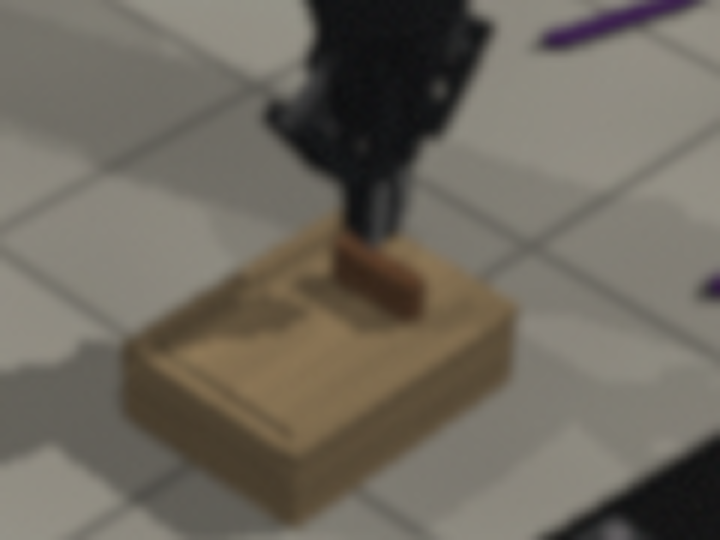

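```bash
python3 -c "
from h import *
a=load('f3');b=load('f4')
o1,d1=ray(a,310.6,231.25);o2,d2=ray(b,332.5,160.5)
A=np.c_[d1,-d2];t=np.linalg.lstsq(A,o2-o1,rcond=None)[0]
print(o1+d1*t[0],o2+d2*t[1])
print(proj(a,[.57,.1164,.0448]),proj(b,[.57,.1164,.0448]))
"
```

```text
[0.56616074 0.11737774 0.07207571] [0.5702731  0.12065115 0.07171086]
[[309.50195825 238.72874817]] [[330.98133126 168.79164494]]
```

Call:
apply_moves --plan '[[40,[-0.004,-0.004,0],0],[40,[-0.004,-0.004,0],0],[40,[-0.004,-0.004,0],0],[40,[0.004,-0.004,0],0],[40,[0.004,-0.004,0],0]]'

```text
time_s: 4.53
eef_pos: [0.5689, 0.1201, 0.0508]
eef_rot: [-0.004, -0.706, -0.001, 0.708]
wrist_force: [-0.0, -0.1, 0.1]
opening: 0.0339
```

```bash
python3 go.py; python3 -c "
from h import *
snap('wrist','g',(220,170,200,160),4,0)
snap('side','g3',(270,180,90,90),8,0); snap('scene','g4',(270,120,120,90),6,0)
"; python3 go.py
```

```text
pos [0.5689 0.1201 0.0508] op 0.0339 F [-0.  -0.1  0.1] t 4.525 q7 -2.17
pos [0.5695 0.1204 0.0516] op 0.034 F [ 0.2 -0.2  1. ] t 4.675 q7 -2.17
```

View pics/g.png

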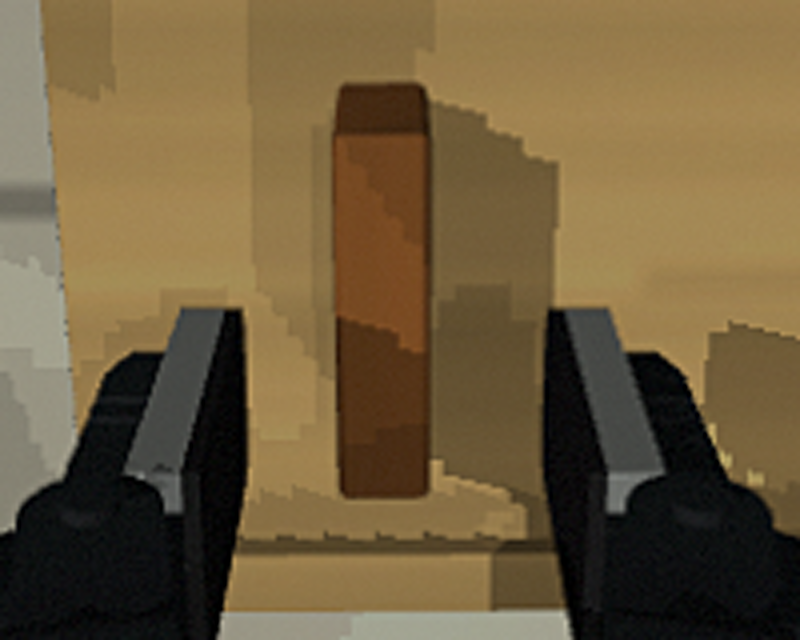

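View pics/g3.png

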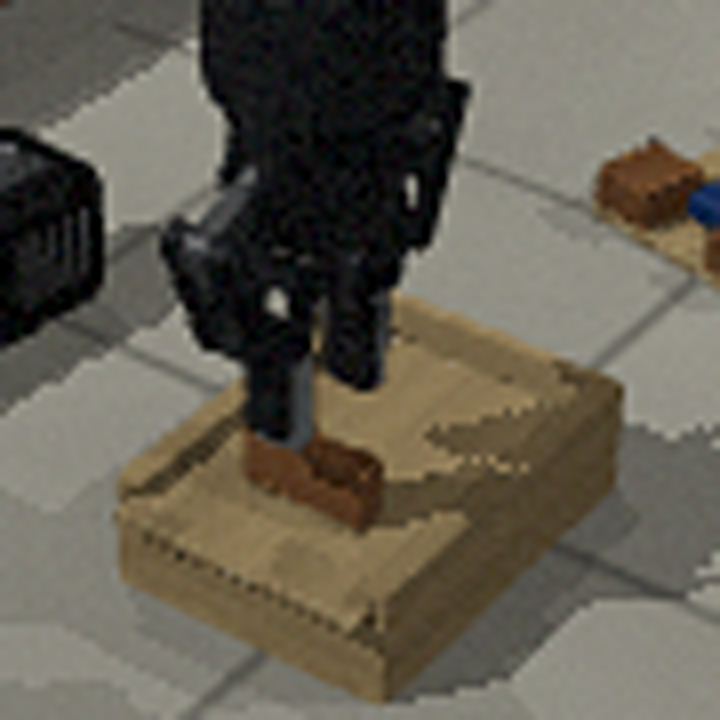

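```bash
python3 -c "
from h import *
cm=load('g')
L=np.array([245,308])/4+[220,170];R=np.array([545,308])/4+[220,170]
for z in (.045,.055,.065,.075,.08): 
  a=onz(cm,*L,z);b=onz(cm,*R,z);print(z,a,b,np.linalg.norm(a-b))
# rib now
P=np.array([(335,130),(430,132),(340,497),(430,497)])/4+[220,170]
for p in P: print(onz(cm,*p,.063))
cm=load('e'); 
"
```

```text
0.045 [0.56531474 0.14041613 0.045     ] [0.5655512  0.09965719 0.045     ] 0.0407596267094165
0.055 [0.57009734 0.13930213 0.055     ] [0.57031985 0.10094726 0.055     ] 0.03835551360801638
0.065 [0.57487993 0.13818812 0.065     ] [0.5750885  0.10223733 0.065     ] 0.0359514005066163
0.075 [0.57966253 0.13707412 0.075     ] [0.57985716 0.1035274  0.075     ] 0.03354728740521621
0.08 [0.58205383 0.13651712 0.08      ] [0.58224148 0.10417243 0.08      ] 0.03234523085451615
[0.59673253 0.12735494 0.063     ]
[0.59655808 0.1163138  0.063     ]
[0.54741438 0.12701375 0.063     ]
[0.54747759 0.11552073 0.063     ]
```

Call:
apply_moves --plan '[[40,[0.01,-0.001,0],0],[40,[0.02,-0.001,0],0],[40,[0.024,-0.001,0],0],[40,[0.025,-0.001,0],0],[40,[0.025,-0.001,0],0]]'

```text
time_s: 5.3
eef_pos: [0.5695, 0.1214, 0.0266]
eef_rot: [-0.004, -0.706, -0.002, 0.708]
wrist_force: [-0.1, 1.0, 0.1]
opening: 0.0341
```

Call:
apply_moves --plan '[[0,[0,0,0],0],[0,[0,0,0],0],[0,[0,0,0],0],[0,[0,0,0],0],[0,[0,0,0],0]]' --force 40

```text
time_s: 5.92
eef_pos: [0.5698, 0.1215, 0.027]
eef_rot: [-0.004, -0.707, -0.002, 0.708]
wrist_force: [-1.0, 0.4, 5.8]
opening: 0.0107
```

```bash
python3 go.py; python3 -c "
from h import *
snap('wrist','i',None,1,0)
snap('side','i3',(270,180,90,90),8,0)
"
```

```text
pos [0.5698 0.1215 0.027 ] op 0.0107 F [-1.   0.4  5.8] t 5.925 q7 -2.19
```

View pics/i.png

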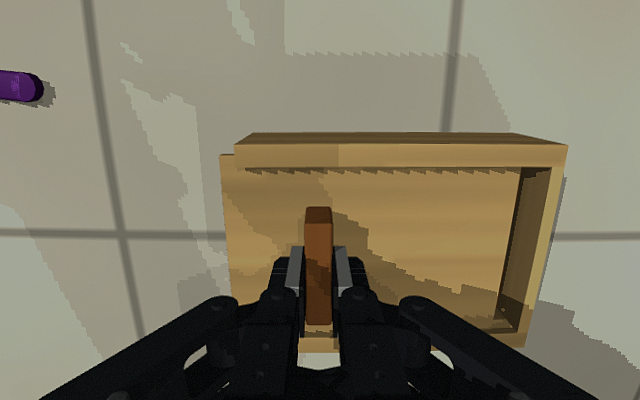

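View pics/i3.png

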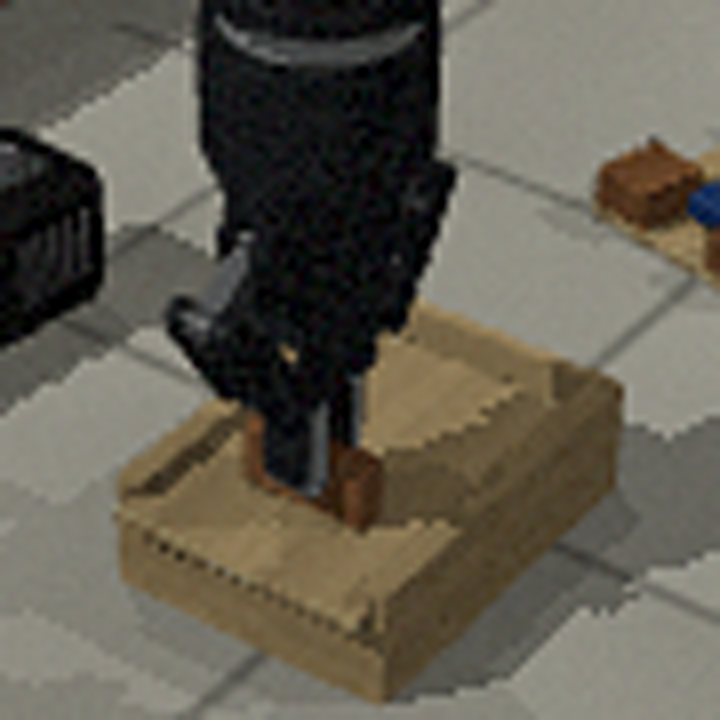

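```bash
python3 go.py 0.5682 0.2665 0.0283 -1.5603
```

```text
pos [0.5698 0.1215 0.027 ] op 0.0107 F [-0.2 -0.6  6.2] t 6.025 q7 -2.19
(array([-0.0017, -0.145 ,  0.0004]), np.float64(-0.13690067332657926), np.float64(-89.53550544758893))
```

Call:
apply_moves --plan '[[0,[-0.0015,-0.005,0],0],[0,[-0.0017,-0.02,0],0],[0,[-0.0017,-0.04,0],0],[0,[-0.0017,-0.06,0],0],[0,[-0.0017,-0.075,0.0002],0]]'

```text
time_s: 6.65
eef_pos: [0.5686, 0.1991, 0.0284]
eef_rot: [-0.004, -0.707, -0.003, 0.708]
wrist_force: [-1.1, -0.7, -0.7]
opening: 0.0107
```

```bash
python3 go.py 0.5682 0.2665 0.0283 -1.5603; python3 -c "
from h import *
snap('wrist','j',None,1,0)
"
```

```text
pos [0.5686 0.1991 0.0284] op 0.0107 F [-1.1 -0.7 -0.7] t 6.65 q7 -2.3
(array([-0.    , -0.0674, -0.0002]), np.float64(-0.028452880265564306), np.float64(-89.42705765452791))
```

View pics/j.png

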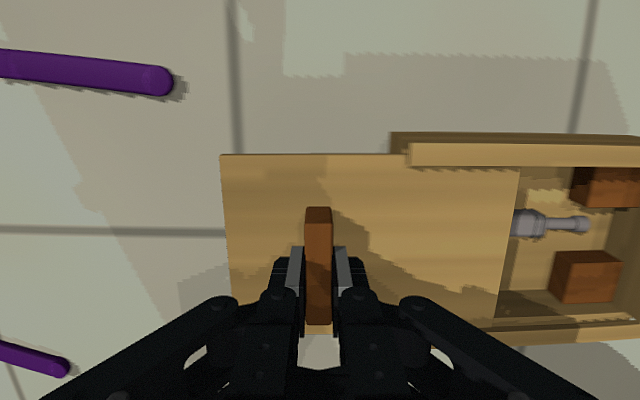

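Call:
apply_moves --plan '[[0,[0,-0.015,0],0],[0,[0,-0.03,0],0],[0,[-0.0003,-0.045,-0.0001],0],[0,[-0.0005,-0.06,-0.0002],0],[0,[-0.001,-0.076,-0.0003],0]]'

```text
time_s: 7.32
eef_pos: [0.5678, 0.2784, 0.0295]
eef_rot: [-0.004, -0.707, -0.004, 0.708]
wrist_force: [-0.5, 0.3, -0.5]
opening: 0.0107
```

```bash
python3 go.py 0.5682 0.276 0.0283 -1.5603; python3 -c "
from h import *
snap('side','k',(230,180,140,100),5,0)
"; python3 go.py
```

```text
pos [0.5678 0.2784 0.0295] op 0.0107 F [-0.5  0.3 -0.5] t 7.325 q7 -2.39
(array([ 0.0012,  0.0024, -0.0004]), np.float64(0.06902465415276404), np.float64(-89.32958012010958))
pos [0.5673 0.2817 0.0299] op 0.0107 F [0.4 3.5 0.6] t 7.375 q7 -2.39
```

View pics/k.png

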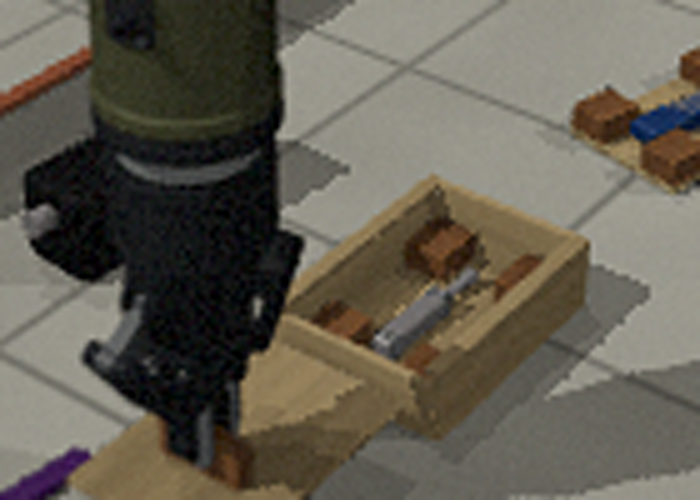

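Call:
apply_moves --plan '[[0,[0.008,0.001,0],0],[0,[0.016,0.001,0],0],[0,[0.024,0.001,0],0],[0,[0.03,0.001,0],0],[0,[0.034,0.001,0],0]]'

```text
time_s: 8.0
eef_pos: [0.5672, 0.2804, -0.0047]
eef_rot: [-0.004, -0.707, -0.006, 0.708]
wrist_force: [-0.4, 0.6, -1.5]
opening: 0.0113
```

```bash
python3 go.py;python3 -c "
from h import *
snap('side','l',(200,180,170,120),4.5,1)
"; python3 go.py
```

```text
pos [ 0.5672  0.2804 -0.0047] op 0.0113 F [-0.4  0.6 -1.5] t 8.0 q7 -2.41
pos [ 0.5671  0.2805 -0.0046] op 0.0107 F [-0.5 -0.2 -1. ] t 8.1 q7 -2.41
```

View pics/l.png

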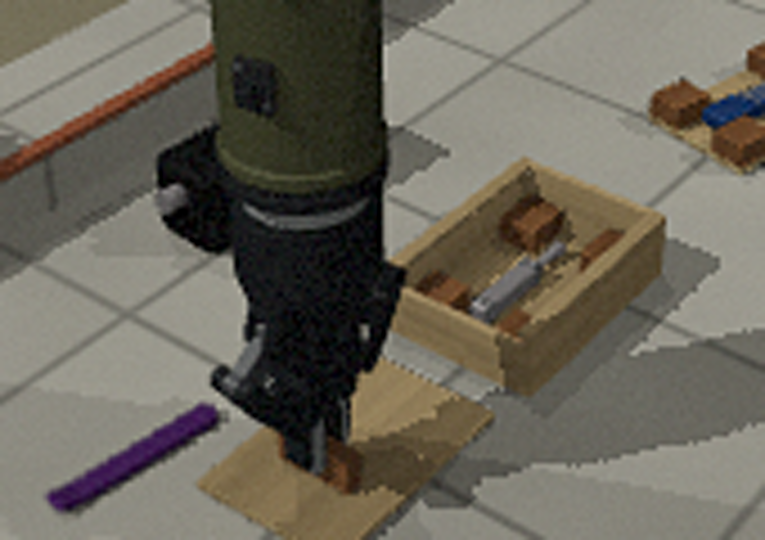

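Call:
apply_moves --plan '[[0,[0.001,0,0],0],[0,[0.002,0,0],0],[0,[0.003,0,0],0],[0,[0.003,0,0],0],[0,[0.003,0,0],0]]'

```text
time_s: 8.72
eef_pos: [0.5672, 0.2807, -0.007]
eef_rot: [-0.004, -0.707, -0.006, 0.707]
wrist_force: [-1.9, -1.2, 6.6]
opening: 0.0105
```

Contact. Release and rise.

Call:
apply_moves --plan '[[20,[0,0,0],0],[40,[0,0,0],0],[45,[0,0,0],0],[45,[-0.03,0,0],0],[45,[-0.09,0,0],0]]'

```text
time_s: 9.35
eef_pos: [0.5658, 0.2794, 0.0815]
eef_rot: [-0.005, -0.705, -0.005, 0.709]
wrist_force: [0.9, 0.5, 0.6]
opening: 0.0384
```

```bash
python3 -c "
from h import *
snap('side','m',(200,180,170,120),4.5,0)
"; python3 go.py
```

```text
pos [0.5699 0.2826 0.0915] op 0.0386 F [1.6 2.7 5.7] t 9.4 q7 -2.36
```

View pics/m.png

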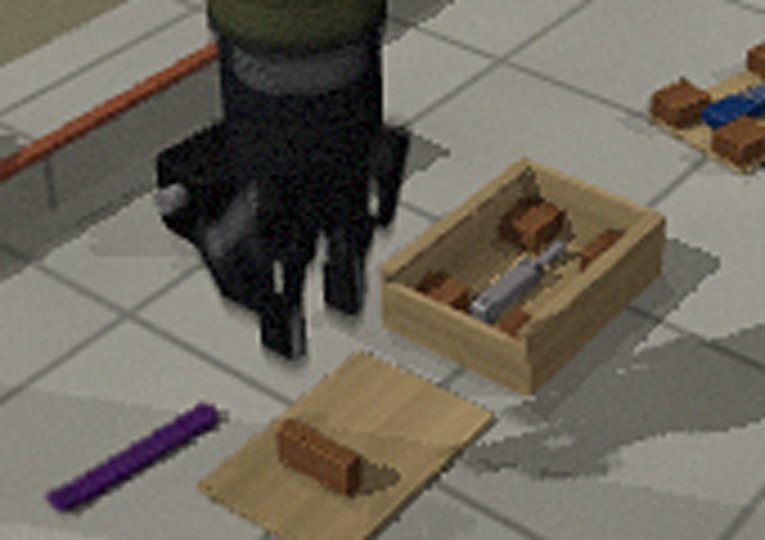

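```bash
python3 go.py 0.57 0.03 0.16 0.0105
```

```text
pos [0.5699 0.2826 0.0915] op 0.0386 F [1.6 2.7 5.7] t 9.4 q7 -2.36
(array([-0.0701,  0.2522,  0.003 ]), np.float64(-89.78440108754495), np.float64(-89.18279540265759))
```

Call:
apply_moves --plan '[[45,[-0.035,0.02,0],-10],[45,[-0.065,0.05,0],-20],[45,[-0.07,0.08,0],-30],[45,[-0.07,0.11,0],-40],[45,[-0.07,0.14,0],-50]]'

```text
time_s: 10.02
eef_pos: [0.5715, 0.1412, 0.1606]
eef_rot: [0.304, 0.641, 0.306, -0.635]
wrist_force: [0.7, 0.6, -0.3]
opening: 0.0386
```

```bash
python3 go.py 0.57 0.03 0.16 0.0105
```

```text
pos [0.5715 0.1412 0.1606] op 0.0386 F [ 0.7  0.6 -0.3] t 10.025 q7 -1.37
(array([-0.0001,  0.0686,  0.0875]), np.float64(-39.46113109840774), np.float64(-38.85952541352038))
```

Call:
apply_moves --plan '[[45,[0,0.02,0.025],-10],[45,[0,0.04,0.05],-20],[45,[0,0.06,0.07],-30],[45,[0,0.0686,0.0875],-39.5],[45,[0,0.0686,0.0875],-39.5]]'

```text
time_s: 10.65
eef_pos: [0.5699, 0.0281, 0.1594]
eef_rot: [0.502, 0.501, 0.502, -0.495]
wrist_force: [0.3, 0.6, -0.1]
opening: 0.0388
```

```bash
python3 go.py 0.57 0.03 0.16 0.0105;  python3 -c "
from h import *
snap('wrist','n',None,1,1)
"
```

```text
pos [0.5699 0.0281 0.1594] op 0.0388 F [ 0.3  0.6 -0.1] t 10.65 q7 -0.62
(array([-0.0006,  0.0001, -0.0019]), np.float64(-0.20254496767744762), np.float64(0.3990607172099185))
```

View pics/n.png

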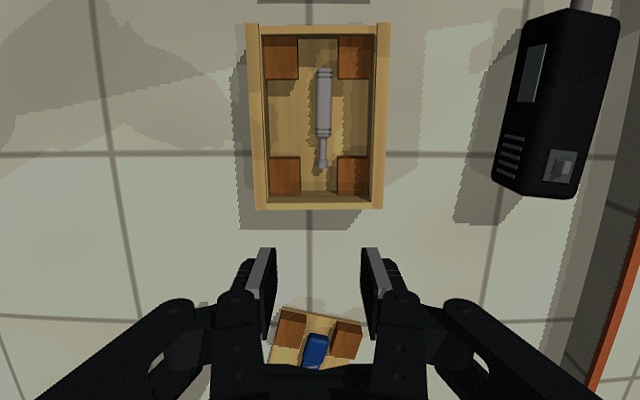

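```bash
python3 -c "
from fit import *
cm=load('n'); im=cv2.imread('n_raw.png'); cv2.imwrite('pics/n2.png',cv2.resize(im[15:215,235:400],None,fx=3.5,fy=3.5,interpolation=cv2.INTER_CUBIC))
for p,z in [((324,68),.02),((324,136),.02),((323,168),.016)]: print(onz(cm,*p,z))
B=np.array([(246,23),(391,23),(383,209),(253,209)],float)
"
```

```text
[0.57597792 0.127071   0.02      ]
[0.57654262 0.0702175  0.02      ]
[0.57602063 0.04068758 0.016     ]
```

View pics/n2.png

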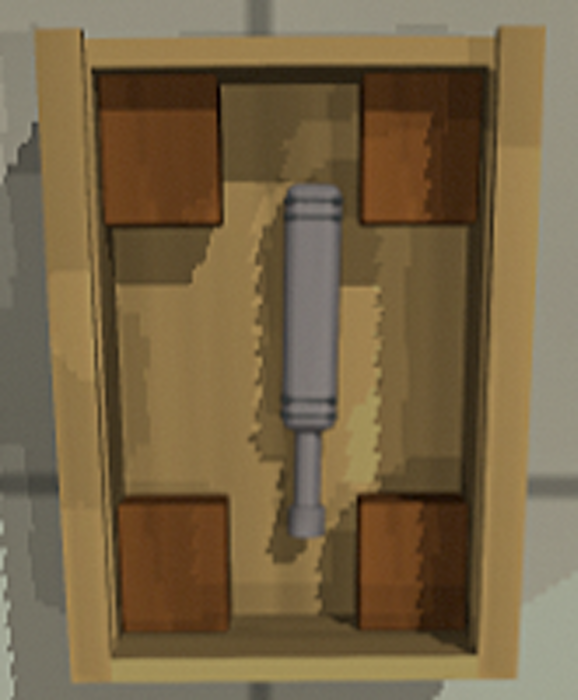

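```bash
python3 -c "
from fit import *
cm=load('n')
B=np.array([(38,28),(545,27),(517,680),(70,683)])/3.5+[235,15]
print(fit(cm,B,[(-.074,-.055),(-.074,.055),(.074,.055),(.074,-.055)],[.046]*4,[.57,.08,-1.57]))
"; python3 go.py .5762 .096 .04 -.007
```

```text
(array([ 0.57157727,  0.08408881, -1.56160938]), array([1.13, 0.29, 1.11, 0.38, 0.23, 0.6 , 0.2 , 0.41]))
pos [0.5701 0.0308 0.16  ] op 0.0386 F [-0.2  0.6 -1. ] t 10.75 q7 -0.62
(array([ 0.1205,  0.0057, -0.0644]), np.float64(0.8324446435216482), np.float64(0.4313741869300766))
```

Call:
apply_moves --plan '[[30,[0.02,0.003,-0.03],0.8],[30,[0.05,0.0057,-0.055],0.8],[30,[0.09,0.0057,-0.0644],0.8],[30,[0.115,0.0057,-0.0644],0.8],[30,[0.1205,0.0057,-0.0644],0.8]]'

```text
time_s: 11.38
eef_pos: [0.5752, 0.0975, 0.0388]
eef_rot: [0.498, 0.505, 0.499, -0.499]
wrist_force: [0.7, 0.2, -0.3]
opening: 0.0253
```

```bash
python3 go.py .5762 .096 -.003 -.007;  python3 -c "
from h import *
snap('wrist','o',None,1,1)
"
```

```text
pos [0.5752 0.0975 0.0388] op 0.0253 F [ 0.7  0.2 -0.3] t 11.375 q7 -0.86
(array([0.0418, 0.0008, 0.0018]), np.float64(0.03377497013170493), np.float64(-0.3672954864598693))
```

View pics/o.png

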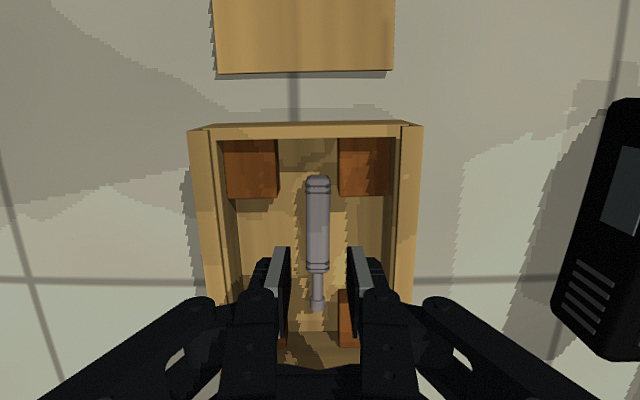

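Call:
apply_moves --plan '[[30,[0.012,0.0008,0.001],0],[30,[0.024,0.0008,0.0015],0],[30,[0.034,0.0008,0.0018],0],[30,[0.04,0.0008,0.0018],0],[30,[0.04,0.0008,0.0018],0]]'

```text
time_s: 12.1
eef_pos: [0.5769, 0.0955, -0.0004]
eef_rot: [0.498, 0.505, 0.499, -0.498]
wrist_force: [-0.7, -0.1, 0.3]
opening: 0.026
```

```bash
python3 go.py .5762 .096 -.003 -.007;  python3 -c "
from h import *
snap('wrist','p',None,1,0)
"
```

```text
pos [ 5.769e-01  9.550e-02 -4.000e-04] op 0.026 F [-0.7 -0.1  0.3] t 12.1 q7 -0.91
(array([ 0.0026, -0.0008, -0.0004]), np.float64(0.019357917018277146), np.float64(-0.3817125395732939))
```

View pics/p.png

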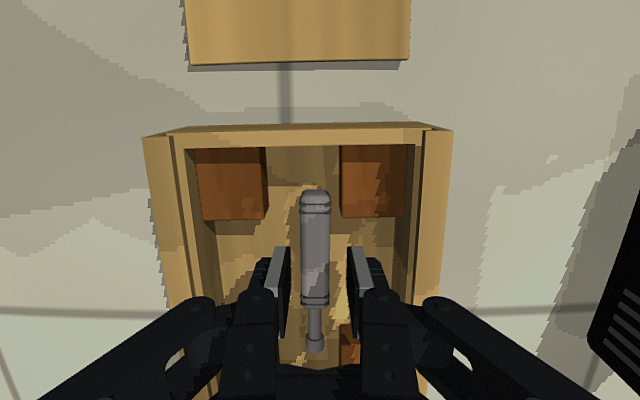

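Call:
apply_moves --plan '[[30,[0.0025,-0.0008,0],0],[15,[0.0025,-0.0008,0],0],[0,[0.0025,-0.0008,0],0],[0,[0.0025,-0.0008,0],0],[0,[0.0025,-0.0008,0],0]]' --force 35

```text
time_s: 12.78
eef_pos: [0.5764, 0.0957, -0.0024]
eef_rot: [0.498, 0.505, 0.499, -0.498]
wrist_force: [0.7, -0.0, 0.5]
opening: 0.0001
```

```bash
python3 go.py;  python3 -c "
from h import *
snap('wrist','q',None,1,1)
"; python3 go.py
```

```text
pos [ 0.5764  0.0957 -0.0024] op 0.0001 F [ 0.7 -0.   0.5] t 12.775 q7 -0.91
pos [ 0.5764  0.0957 -0.0024] op 0.0004 F [ 0.1 -0.4  0.2] t 12.875 q7 -0.91
```

View pics/q.png

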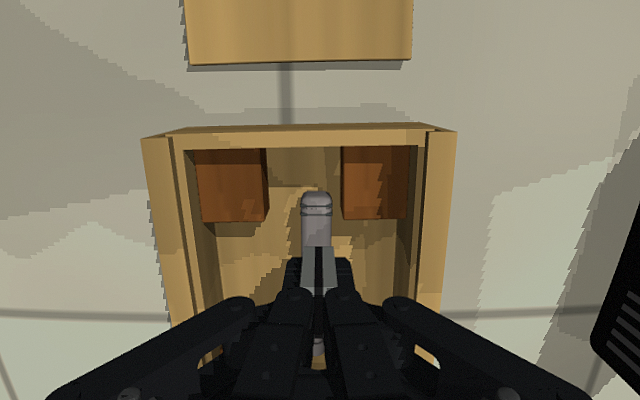

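Call:
apply_moves --plan '[[30,[0,0,0],0],[30,[0,0,0],0],[30,[0.004,0,0],0],[30,[0.008,0,0],0],[30,[0.0095,0,0],0]]'

```text
time_s: 13.5
eef_pos: [0.5762, 0.0957, -0.0124]
eef_rot: [0.498, 0.505, 0.499, -0.498]
wrist_force: [0.0, -0.6, -0.1]
opening: 0.0255
```

```bash
python3 go.py;  python3 -c "
from h import *
snap('wrist','r',None,1,1); snap('side','r3',(250,170,120,100),6,0)
"; python3 go.py
```

```text
pos [ 0.5762  0.0957 -0.0124] op 0.0255 F [ 0.  -0.6 -0.1] t 13.5 q7 -0.92
pos [ 0.5764  0.0959 -0.0121] op 0.0256 F [-0.2  0.   0.5] t 13.65 q7 -0.92
```

View pics/r.png

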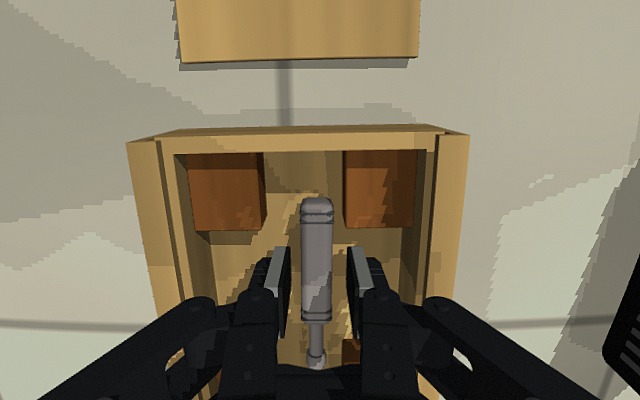

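View pics/r3.png

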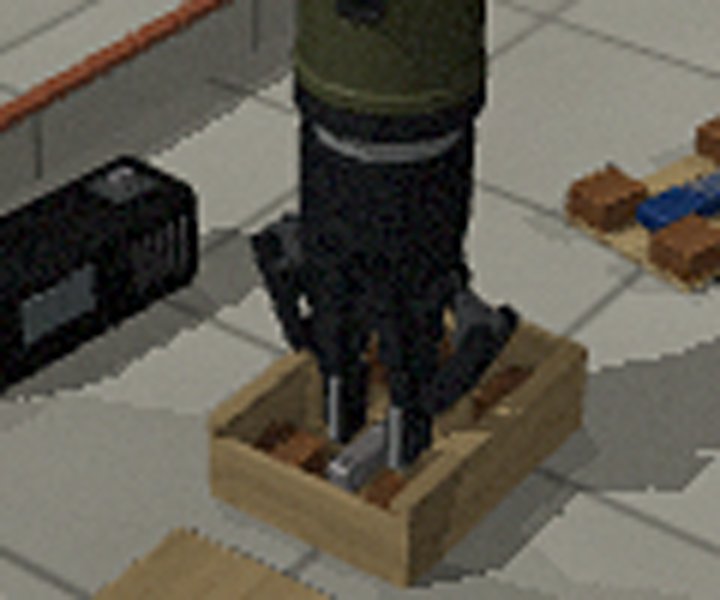

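```bash
python3 -c "
from h import *
cm=load('r')
im=cv2.imread('r_raw.png'); cv2.imwrite('pics/r2.png',cv2.resize(im[235:345,240:400],None,fx=5,fy=5,interpolation=cv2.INTER_CUBIC))
for z in (.005,.01,.015,.02,.03): 
  a=onz(cm,290,247.5,z);b=onz(cm,348.5,247.5,z);print(z,a,b,np.linalg.norm(a-b))
"
```

```text
0.005 [0.56371958 0.10238103 0.005     ] [0.59116445 0.10211765 0.005     ] 0.027446135169061206
0.01 [0.56415858 0.10470092 0.01      ] [0.59067093 0.10444649 0.01      ] 0.026513569786999366
0.015 [0.56459759 0.10702081 0.015     ] [0.59017742 0.10677533 0.015     ] 0.025581004404937522
0.02 [0.5650366 0.1093407 0.02     ] [0.5896839  0.10910417 0.02      ] 0.024648439022875564
0.03 [0.56591461 0.11398047 0.03      ] [0.58869687 0.11376185 0.03      ] 0.022783308258751765
```

View pics/r2.png

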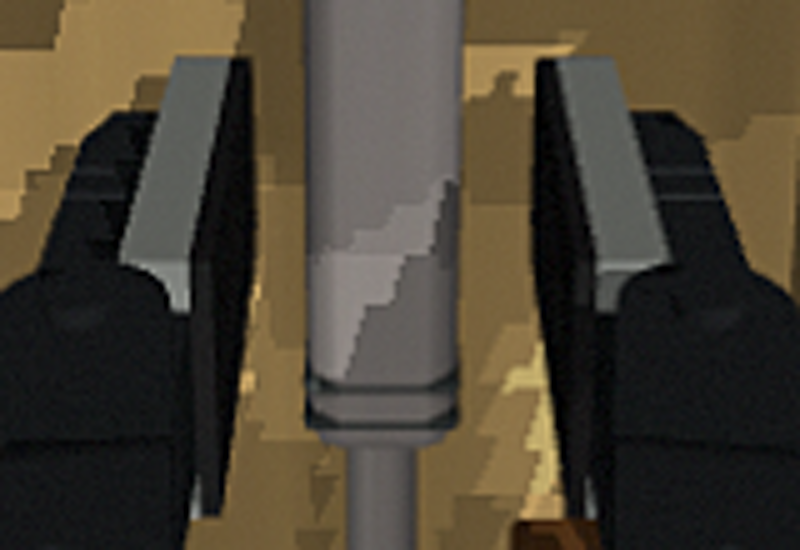

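Call:
apply_moves --plan '[[30,[0.0025,0,0],0],[20,[0.0025,0,0],0],[0,[0.0025,0,0],0],[0,[0.0025,0,0],0],[0,[0.0025,0,0],0]]' --force 40

```text
time_s: 14.28
eef_pos: [0.5764, 0.0959, -0.0145]
eef_rot: [0.498, 0.505, 0.499, -0.498]
wrist_force: [-0.2, 0.7, 0.3]
opening: 0.0128
```

Call:
apply_moves --plan '[[0,[-0.012,0,0],0],[0,[-0.03,0,0],0],[0,[-0.05,0,0],0],[0,[-0.068,0,0],0],[0,[-0.075,-0.015,0.012],0]]'

```text
time_s: 14.9
eef_pos: [0.5623, 0.0847, 0.0627]
eef_rot: [0.499, 0.506, 0.498, -0.497]
wrist_force: [0.5, -0.8, -1.2]
opening: 0.0128
```

```bash
python3 -c "
from h import *
snap('wrist','s',None,1,0)
"; python3 go.py .44 -.02 -.019 -.007
```

```text
pos [0.5596 0.0819 0.0625] op 0.0129 F [-3.8 -2.  -0.8] t 14.95 q7 -0.83
(array([ 0.08  , -0.1195,  0.1032]), np.float64(0.002325406891141459), np.float64(-0.3987450497004353))
```

View pics/s.png

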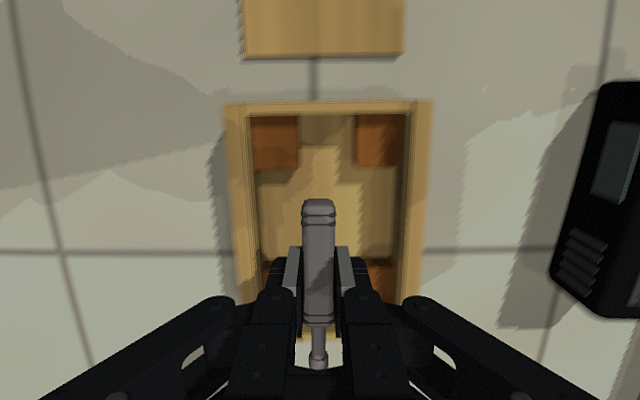

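Call:
apply_moves --plan '[[0,[0,-0.03,0.026],0],[0,[0,-0.06,0.052],0],[0,[0.0,-0.09,0.078],0],[0,[0.01,-0.115,0.1],0],[0,[0.03,-0.12,0.103],0]]'

```text
time_s: 15.58
eef_pos: [0.438, -0.0224, 0.0316]
eef_rot: [0.499, 0.505, 0.497, -0.5]
wrist_force: [0.3, -1.0, -1.0]
opening: 0.0131
```

```bash
python3 go.py .44 -.02 -.018 -.007
```

```text
pos [ 0.438  -0.0224  0.0316] op 0.0131 F [ 0.3 -1.  -1. ] t 15.575 q7 -0.82
(array([ 0.0497,  0.0015, -0.0023]), np.float64(-0.14749554845219956), np.float64(-0.5485660050437742))
```

Call:
apply_moves --plan '[[0,[0.02,0,0],0],[0,[0.038,0,0],0],[0,[0.046,0,0],0],[0,[0.05,0,0],0],[0,[0.05,0,0],0]]'

```text
time_s: 16.2
eef_pos: [0.4387, -0.0221, -0.0181]
eef_rot: [0.499, 0.505, 0.496, -0.499]
wrist_force: [-0.5, 0.7, 0.2]
opening: 0.0127
```

```bash
python3 go.py .44 -.02 -.018 -.007
```

```text
pos [ 0.4387 -0.0221 -0.0181] op 0.0127 F [-0.5  0.7  0.2] t 16.2 q7 -0.95
(array([-0.0001,  0.0013, -0.0022]), np.float64(-0.14045168987970785), np.float64(-0.5415221464712833))
```

Call:
apply_moves --plan '[[0,[0.0015,0,0],0],[0,[0.003,0,0],0],[0,[0.003,0,0],0],[15,[0.003,0,0],0],[30,[0.003,0,0],0]]'

```text
time_s: 16.82
eef_pos: [0.4389, -0.0222, -0.0209]
eef_rot: [0.499, 0.505, 0.496, -0.499]
wrist_force: [0.8, 0.5, -0.2]
opening: 0.0254
```

```bash
python3 go.py .44 -.02 -.018 -.007;  python3 -c "
from h import *
snap('wrist','t',None,1,1)
"
```

```text
pos [ 0.4389 -0.0222 -0.0209] op 0.0254 F [ 0.8  0.5 -0.2] t 16.825 q7 -0.96
(array([-0.0029,  0.0011, -0.0022]), np.float64(-0.14293086791199988), np.float64(-0.5440013245035807))
```

View pics/t.png

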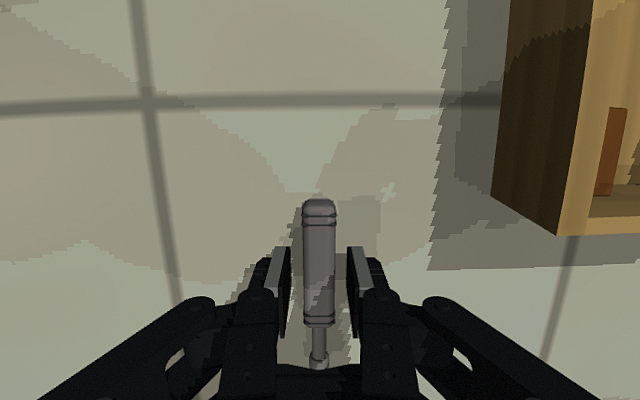

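```bash
python3 go.py .5597 -.1995 .07 -.24
```

```text
pos [ 0.4388 -0.0222 -0.0211] op 0.0256 F [-0.6 -0.6  0.8] t 16.925 q7 -0.96
(array([-0.0906,  0.1234,  0.1758]), np.float64(13.203780165232045), np.float64(-0.5472069179077095))
```

Call:
apply_moves --plan '[[30,[-0.03,0,0],0],[45,[-0.075,0.01,0.02],3],[50,[-0.091,0.045,0.06],8],[50,[-0.091,0.08,0.11],13],[50,[-0.091,0.11,0.155],13.2]]'

```text
time_s: 17.55
eef_pos: [0.5476, -0.1807, 0.0708]
eef_rot: [0.437, 0.56, 0.435, -0.554]
wrist_force: [2.5, 0.2, -0.5]
opening: 0.0424
```

```bash
python3 go.py .5597 -.1995 .07 -.24;  python3 -c "
from h import *
snap('wrist','u',None,1,1)
"; python3 go.py .5597 -.1995 .07 -.24
```

```text
pos [ 0.5476 -0.1807  0.0708] op 0.0424 F [ 2.5  0.2 -0.5] t 17.55 q7 -0.56
(array([0.0008, 0.0162, 0.0153]), np.float64(-0.10875696115282145), np.float64(-13.85974404429258))
pos [ 0.5484 -0.1852  0.0694] op 0.0426 F [-0.6  0.3 -0.5] t 17.65 q7 -0.56
(array([-0.0005,  0.0145,  0.0111]), np.float64(-0.4885874958206953), np.float64(-14.239574578960456))
```

View pics/u.png

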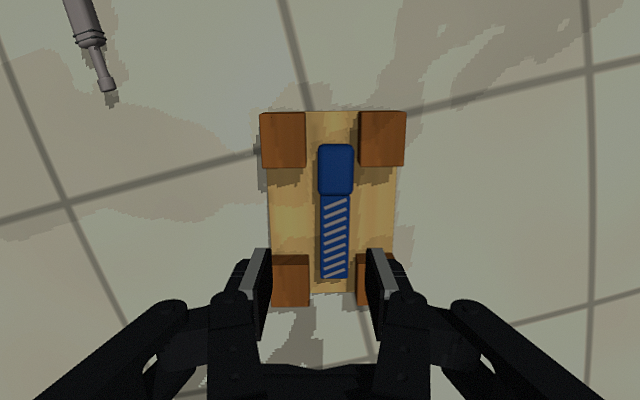

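```bash
python3 -c "
from fit import *
cm=load('u'); im=cv2.imread('u_raw.png'); cv2.imwrite('pics/u2.png',cv2.resize(im[100:320,245:425],None,fx=3.5,fy=3.5,interpolation=cv2.INTER_CUBIC))
a=onz(cm,336,145,.02)[:2];b=onz(cm,334,278,.018)[:2];print(a,b,np.linalg.norm(a-b),(a+b)/2,np.arctan2(*(b-a)[::-1]))
j=onz(cm,335,194.5,.019)[:2];print(j,np.linalg.norm(j-a))
"
```

```text
[ 0.57351529 -0.14807169] [ 0.55026657 -0.24004022] 0.09486154767660421 [ 0.56189093 -0.19405595] -1.8183990757571993
[ 0.56537759 -0.17954834] 0.0325115656321365
```

View pics/u2.png

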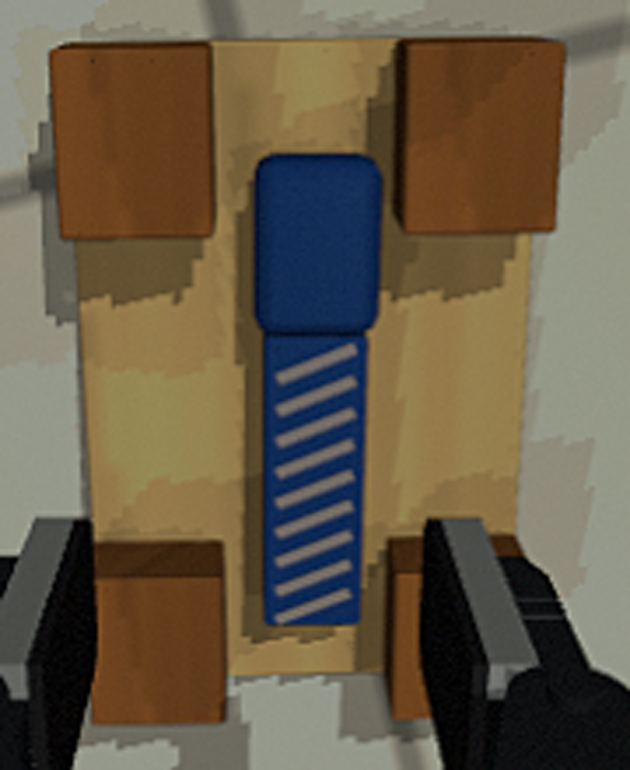

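```bash
python3 -c "
from fit import *
cm=load('u')
P=np.array([(54,45),(563,40),(93,722),(225,720)])/3.5+[245,100]
# image up = rest -x ; image right = ? +y of rest
print(fit(cm,P,[(-.068,-.045),(-.068,.045),(.068,-.045),(.068,-.017)],[.024]*4,[.56,-.19,-1.81]))
"; python3 go.py .5609 -.198 .025 -.245;python3 go.py .5609 -.198 -.0155 -.245
```

```text
(array([ 0.56086206, -0.19333876, -1.8083736 ]), array([2.1 , 0.87, 2.71, 1.1 , 1.02, 1.6 , 0.35, 1.68]))
pos [ 0.5484 -0.1852  0.0694] op 0.0426 F [-0.6  0.3 -0.5] t 17.65 q7 -0.56
(array([0.0445, 0.0149, 0.0095]), np.float64(-0.20210859825528973), np.float64(-14.239574578960456))
pos [ 0.5484 -0.1852  0.0694] op 0.0426 F [-0.6  0.3 -0.5] t 17.65 q7 -0.56
(array([0.085 , 0.0145, 0.0096]), np.float64(-0.20210859825528973), np.float64(-14.239574578960456))
```

Call:
apply_moves --plan '[[50,[0.01,0.012,0.008],0],[50,[0.035,0.0148,0.0095],0],[50,[0.06,0.0147,0.0095],0],[50,[0.08,0.0145,0.0096],0],[50,[0.08,0.0145,0.0096],0]]'

```text
time_s: 18.27
eef_pos: [0.5598, -0.1974, -0.0121]
eef_rot: [0.435, 0.56, 0.434, -0.556]
wrist_force: [-0.1, 0.0, 0.5]
opening: 0.0425
```

```bash
python3 -c "
from h import *
snap('wrist','v',None,1,0)
"; python3 go.py .5609 -.198 -.0155 -.245
```

```text
pos [ 0.5606 -0.1975 -0.011 ] op 0.0423 F [ 0.8 -0.   0.6] t 18.325 q7 -0.63
(array([0.0045, 0.0004, 0.0004]), np.float64(-0.15617515911101915), np.float64(-14.193641139816187))
```

View pics/v.png

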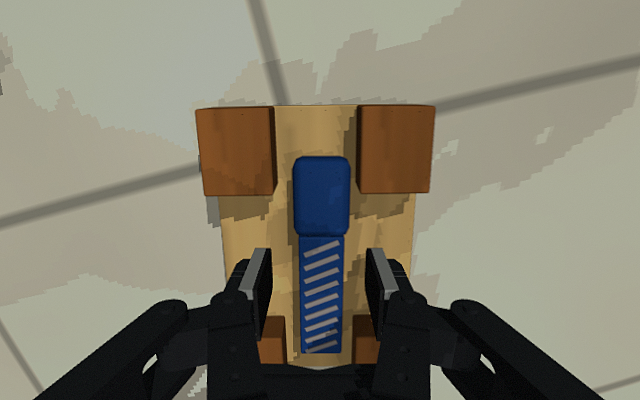

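Call:
apply_moves --plan '[[50,[0.004,0.0015,0],0],[30,[0.0045,0.0015,0],0],[0,[0.0045,0.0015,0],0],[0,[0.0045,0.0015,0],0],[0,[0.0045,0.0015,0],0]]' --force 50

```text
time_s: 18.95
eef_pos: [0.5625, -0.1979, -0.0148]
eef_rot: [0.436, 0.561, 0.433, -0.555]
wrist_force: [-0.9, 0.3, 5.3]
opening: 0.0188
```

Call:
apply_moves --plan '[[0,[-0.01,0,0],0],[0,[-0.03,0,0],0],[0,[-0.06,0,0],0],[0,[-0.08,0,-0.01],0],[0,[-0.085,0,-0.04],-4]]'

```text
time_s: 19.58
eef_pos: [0.5722, -0.1602, 0.0725]
eef_rot: [0.456, 0.546, 0.45, -0.54]
wrist_force: [1.5, 0.6, -1.4]
opening: 0.0182
```

```bash
python3 go.py .571 .079 .07 .0095
```

```text
pos [ 0.5722 -0.1602  0.0725] op 0.0182 F [ 1.5  0.6 -1.4] t 19.575 q7 -0.54
(array([ 0.0024, -0.044 , -0.2352]), np.float64(-10.852545515995608), np.float64(-10.30823561062132))
```

Call:
apply_moves --plan '[[0,[0,-0.008,-0.045],-3],[0,[0,-0.017,-0.09],-6],[0,[0,-0.026,-0.14],-9],[0,[0.0,-0.036,-0.19],-10.8],[0,[0.002,-0.044,-0.235],-10.8]]'

```text
time_s: 20.2
eef_pos: [0.5707, 0.0817, 0.0714]
eef_rot: [0.506, 0.501, 0.5, -0.494]
wrist_force: [0.5, 0.2, -1.1]
opening: 0.0184
```

```bash
python3 -c "
from h import *
snap('wrist','w',None,1,1)
"; python3 go.py .571 .079 .025 .0095
```

```text
pos [0.5703 0.0872 0.072 ] op 0.0186 F [ 0.4 -0.1 -1.1] t 20.3 q7 -0.8
(array([ 0.047 , -0.0001,  0.0084]), np.float64(0.4692211825848888), np.float64(1.0135310879591728))
```

View pics/w.png

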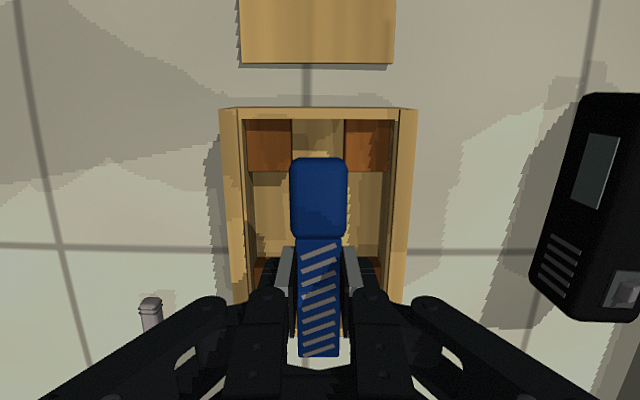

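Call:
apply_moves --plan '[[0,[0.0,0,0.008],0.5],[0,[0.02,0,0.0085],0.5],[0,[0.04,-0.0005,0.0085],0.5],[0,[0.055,-0.001,0.0085],0.5],[0,[0.062,-0.001,0.0085],0.5]]'

```text
time_s: 20.92
eef_pos: [0.5694, 0.0786, 0.0083]
eef_rot: [0.504, 0.502, 0.5, -0.494]
wrist_force: [-0.3, 0.1, -1.0]
opening: 0.0188
```

```bash
python3 -c "
from h import *
snap('wrist','x',None,1,0)
"; python3 go.py .571 .079 -.0135 .0095
```

```text
pos [0.5695 0.0787 0.0081] op 0.0185 F [ 0.3 -1.3 -0.9] t 20.975 q7 -0.88
(array([ 0.0216,  0.0013, -0.0002]), np.float64(-0.03509971556862961), np.float64(0.5092101898056517))
```

View pics/x.png

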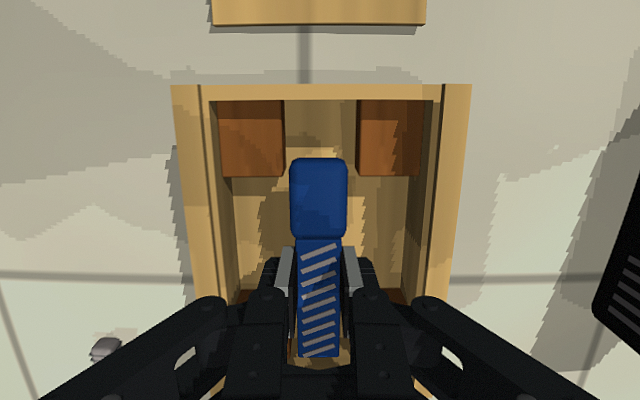

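Call:
apply_moves --plan '[[0,[0.008,0.0013,0],0],[0,[0.014,0.0013,0],0],[0,[0.018,0.0013,0],0],[0,[0.0205,0.0013,0],0],[0,[0.0215,0.0013,0],0]]'

```text
time_s: 21.6
eef_pos: [0.571, 0.0788, -0.0134]
eef_rot: [0.504, 0.502, 0.501, -0.494]
wrist_force: [-0.3, -0.6, -1.4]
opening: 0.0186
```

Call:
apply_moves --plan '[[0,[0.001,0,0],0],[0,[0.0018,0,0],0],[0,[0.0018,0,0],0],[0,[0.0018,0,0],0],[0,[0.0018,0,0],0]]'

```text
time_s: 22.22
eef_pos: [0.5712, 0.0789, -0.0148]
eef_rot: [0.504, 0.502, 0.5, -0.494]
wrist_force: [-1.4, -0.2, 6.0]
opening: 0.0187
```

Contact. Release and rise.

Call:
apply_moves --plan '[[30,[0,0,0],0],[38,[0,0,0],0],[38,[-0.003,0,0],0],[38,[-0.04,0,0],0],[38,[-0.09,0,0.0],0]]'

```text
time_s: 22.85
eef_pos: [0.5692, 0.0783, 0.0753]
eef_rot: [0.503, 0.501, 0.501, -0.494]
wrist_force: [0.7, -0.8, 0.2]
opening: 0.0327
```

```bash
python3 -c "
from h import *
snap('wrist','y',None,1,1)
"; python3 go.py .439 -.022 .06 -.0095
```

```text
pos [0.5727 0.0802 0.08  ] op 0.0328 F [-0.5  0.8 -0.6] t 22.95 q7 -0.79
(array([ 0.0168, -0.135 ,  0.101 ]), np.float64(1.067643832189069), np.float64(0.523333926814781))
```

View pics/y.png

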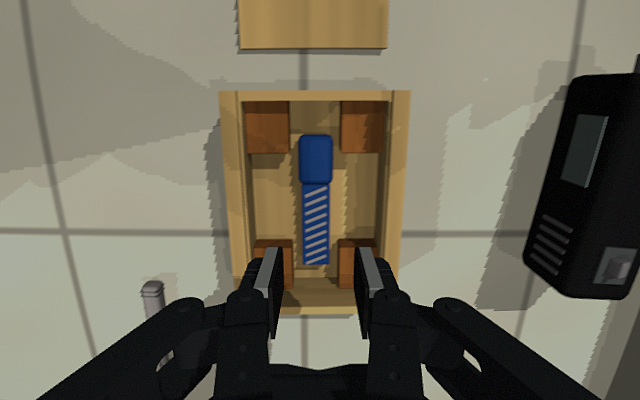

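Call:
apply_moves --plan '[[30,[0.0,-0.03,0.022],1],[30,[0,-0.065,0.048],1],[30,[0,-0.1,0.075],1],[30,[0.005,-0.13,0.098],1],[30,[0.0168,-0.135,0.101],1]]'

```text
time_s: 23.58
eef_pos: [0.437, -0.0241, 0.0597]
eef_rot: [0.501, 0.508, 0.494, -0.497]
wrist_force: [-0.3, 0.4, -0.5]
opening: 0.0254
```

```bash
python3 -c "
from h import *
snap('wrist','z',None,1,1)
"; python3 go.py .439 -.022 -.020 -.0095
```

```text
pos [ 0.4383 -0.0225  0.0592] op 0.0253 F [0.3 0.2 0.1] t 23.675 q7 -0.75
(array([ 0.0792, -0.0007,  0.0001]), np.float64(0.022105118002536894), np.float64(-0.5222047873717448))
```

View pics/z.png

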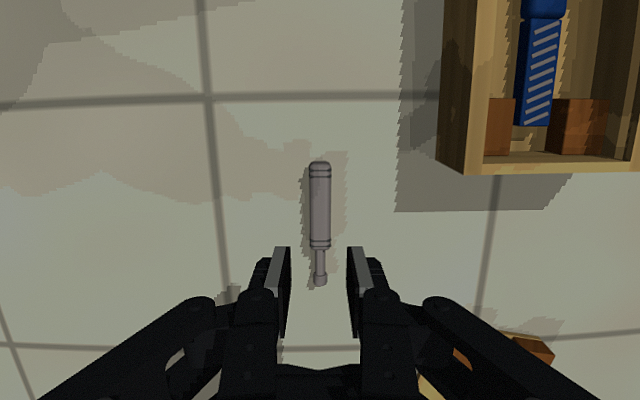

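Call:
apply_moves --plan '[[30,[0.03,0.0,0],0],[30,[0.06,0,0],0],[30,[0.075,0,0],0],[30,[0.079,0,0],0],[30,[0.079,0,0],0]]'

```text
time_s: 24.3
eef_pos: [0.4405, -0.0211, -0.0197]
eef_rot: [0.501, 0.508, 0.495, -0.496]
wrist_force: [0.6, -0.5, 0.3]
opening: 0.0253
```

Call:
apply_moves --plan '[[15,[0,0,0],0],[0,[0,0,0],0],[0,[0,0,0],0],[0,[0,0,0],0],[0,[-0.02,0,0],0]]' --force 40

```text
time_s: 24.92
eef_pos: [0.4395, -0.0213, 0.0001]
eef_rot: [0.5, 0.508, 0.496, -0.496]
wrist_force: [-0.1, -0.5, -1.4]
opening: 0.0126
```

```bash
python3 -c "
from h import *
snap('wrist','aa',None,1,1)
"; python3 go.py .56 -.198 .06 -.236
```

```text
pos [ 0.441  -0.0213  0.0015] op 0.0128 F [ 0.5 -0.7 -0.9] t 25.025 q7 -0.9
(array([-0.0573,  0.1217,  0.1753]), np.float64(13.035393984592258), np.float64(-0.48640998049517503))
```

View pics/aa.png

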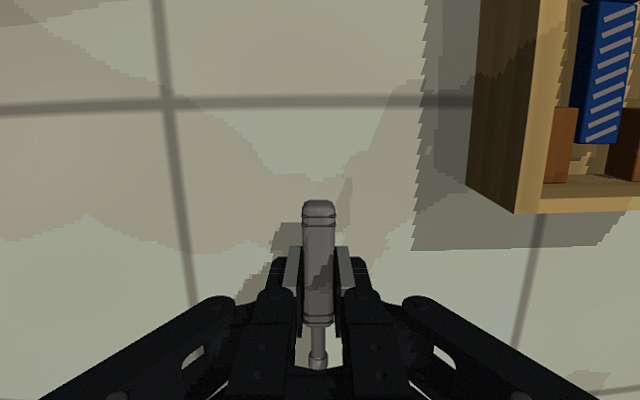

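```bash
python3 go.py .5614 -.188 .05 -.236
```

```text
pos [ 0.441  -0.0213  0.0015] op 0.0128 F [ 0.5 -0.7 -0.9] t 25.025 q7 -0.9
(array([-0.0472,  0.1228,  0.1654]), np.float64(13.035393984592258), np.float64(-0.48640998049517503))
```

Call:
apply_moves --plan '[[0,[-0.035,0.01,0.012],3],[0,[-0.048,0.04,0.055],6],[0,[-0.048,0.07,0.095],10],[0,[-0.048,0.1,0.135],13],[0,[-0.048,0.123,0.1654],13]]'

```text
time_s: 25.65
eef_pos: [0.5623, -0.1908, 0.0502]
eef_rot: [0.44, 0.563, 0.434, -0.549]
wrist_force: [0.3, 0.5, -1.1]
opening: 0.0129
```

```bash
python3 -c "
from h import *
snap('wrist','bb',None,1,1)
"; python3 go.py .5614 -.188 -.0135 -.236
```

```text
pos [ 0.5631 -0.1932  0.0496] op 0.0125 F [-0.7 -0.1 -0.9] t 25.75 q7 -0.56
(array([ 0.0631, -0.0041, -0.004 ]), np.float64(-0.3472933779409741), np.float64(-13.869097343028399))
```

View pics/bb.png

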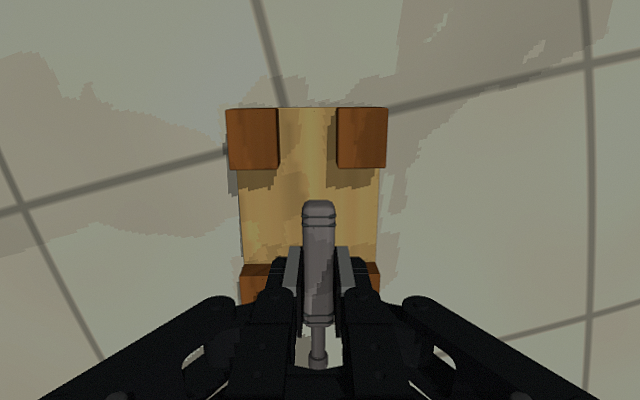

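Call:
apply_moves --plan '[[0,[0.005,-0.003,-0.003],-0.3],[0,[0.025,-0.0045,-0.004],-0.3],[0,[0.04,-0.0045,-0.004],-0.3],[0,[0.05,-0.0045,-0.004],-0.3],[0,[0.055,-0.0045,-0.004],-0.3]]'

```text
time_s: 26.38
eef_pos: [0.5606, -0.1875, -0.006]
eef_rot: [0.441, 0.562, 0.434, -0.548]
wrist_force: [-0.4, -0.1, -0.0]
opening: 0.0128
```

```bash
python3 -c "
from h import *
snap('wrist','cc',None,1,0)
"; python3 go.py .5614 -.188 -.0145 -.236
```

```text
pos [ 0.5606 -0.1876 -0.0062] op 0.0129 F [-0.2 -0.4 -0.5] t 26.425 q7 -0.63
(array([0.0083, 0.0007, 0.0003]), np.float64(-0.025039143741275815), np.float64(-13.5468431088287))
```

View pics/cc.png

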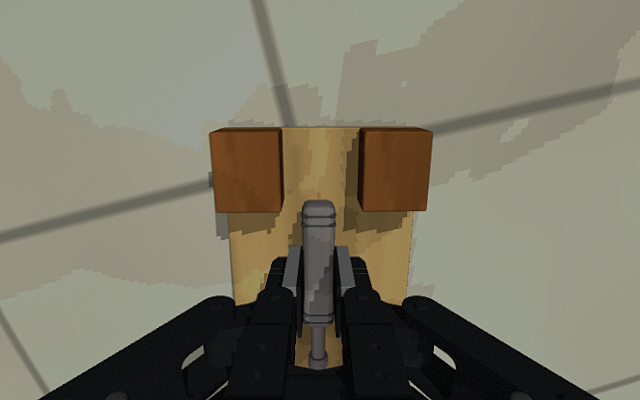

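Centred in the channel (blocks at 283 and 359, tool at 319). Lower the rest.

Call:
apply_moves --plan '[[0,[0.004,0.0005,0],0],[0,[0.0065,0.0005,0],0],[0,[0.008,0.0005,0],0],[0,[0.009,0.0005,0],0],[0,[0.009,0.0005,0],0]]'

```text
time_s: 27.05
eef_pos: [0.5614, -0.1878, -0.0131]
eef_rot: [0.441, 0.562, 0.434, -0.549]
wrist_force: [-6.2, 0.3, 20.1]
opening: 0.0131
```

Call:
apply_moves --plan '[[0,[-0.0005,0,0],0],[25,[-0.0005,0,0],0],[35,[-0.0005,0,0],0],[35,[-0.02,0,0],0],[35,[-0.08,0,0],0]]'

```text
time_s: 27.68
eef_pos: [0.5579, -0.1878, 0.0662]
eef_rot: [0.44, 0.561, 0.436, -0.55]
wrist_force: [0.2, -1.4, 0.7]
opening: 0.0297
```

```bash
python3 -c "
from h import *
snap('wrist','dd',None,1,1)
"; python3 go.py
```

```text
pos [ 0.5635 -0.1875  0.0735] op 0.0301 F [1.3 0.7 0.4] t 27.775 q7 -0.55
```

View pics/dd.png

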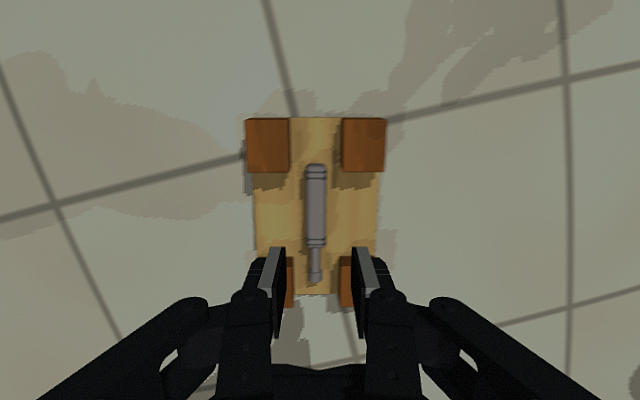

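```bash
python3 go.py .47 -.1 .25
```

```text
pos [ 0.5635 -0.1875  0.0735] op 0.0301 F [1.3 0.7 0.4] t 27.775 q7 -0.55
(array([-0.1791, -0.1061, -0.0649]), None, np.float64(-13.520203704558146))
```

Call:
apply_moves --plan '[[35,[-0.04,0,0],0],[35,[-0.08,-0.03,-0.02],0],[35,[-0.12,-0.06,-0.04],0],[35,[-0.16,-0.09,-0.06],0],[35,[-0.178,-0.105,-0.065],0]]'

```text
time_s: 28.4
eef_pos: [0.4706, -0.0975, 0.252]
eef_rot: [0.446, 0.564, 0.431, -0.545]
wrist_force: [0.4, -0.9, 0.1]
opening: 0.0298
```

```bash
python3 -c "
from h import *
snap('wrist','ee',None,1,2)
snap('side','ff',(200,160,230,160),3.4,0)
snap('scene','gg',(190,100,240,170),3.3,0)
"; python3 go.py
```

```text
pos [ 0.4712 -0.1009  0.2485] op 0.0301 F [-0.2 -0.1 -0.4] t 28.65 q7 -0.46
```

View pics/ee.png

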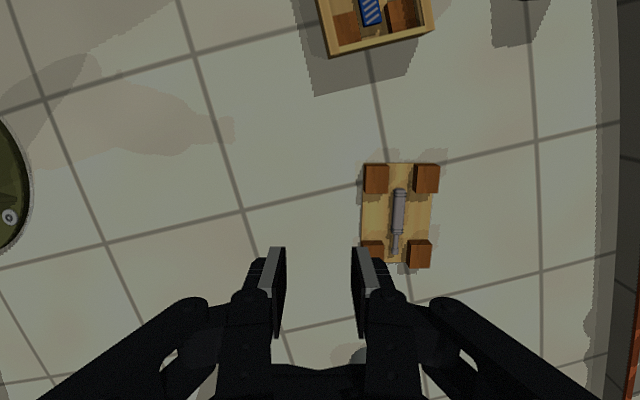

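View pics/ff.png

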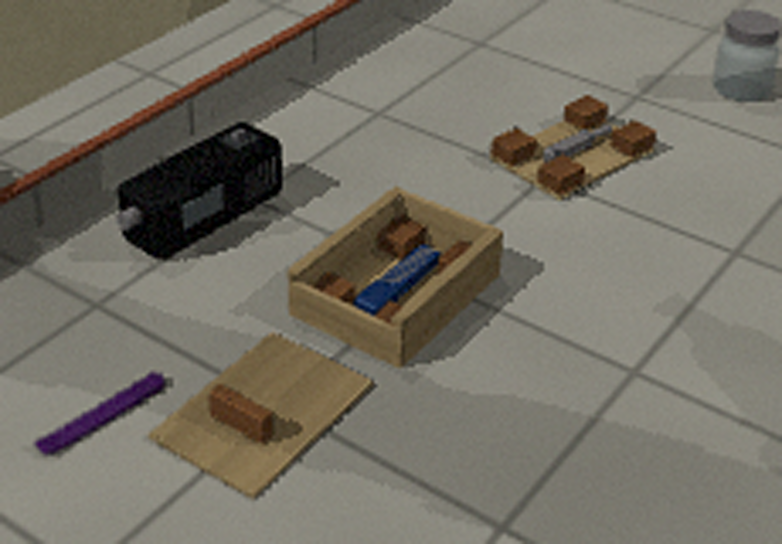

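View pics/gg.png

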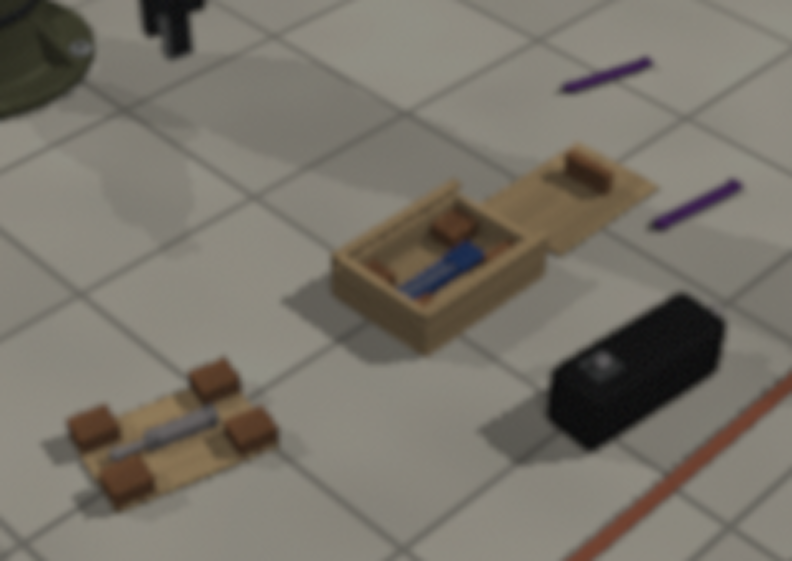

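```bash
python3 -c "
from h import *
def rel(p,b):
  d=np.array(p)[:2]-b[:2];c,s=np.cos(b[2]),np.sin(b[2]);return np.round([c*d[0]+s*d[1],-s*d[0]+c*d[1]],4)
cm=load('y');B=(.571,.083,-1.561);print('rasp ends',rel(onz(cm,316.5,134.5,.02),B),rel(onz(cm,316,264,.018),B))
cm=load('dd');B=(.560,-.194,-1.807);print('valve ends',rel(onz(cm,317,165,.02),B),rel(onz(cm,315.5,281,.016),B))
"
python3 - <<'E'
from bench import job
print(job.job_done())
E
```

```text
rasp ends [-0.0474  0.0021] [0.0477 0.0015]
valve ends [-0.0387  0.0024] [0.0489 0.0013]
the job is handed in; nothing more can be done
None
```

The swap is done and handed in at about 29 s of the 67 s allowed; the hand-in reports no verdict.

- **Rasp:** it lies flat in the box channel. Measured from its two ends, its centre is within about 2 mm of the channel's middle along and across, and it is parallel to the channel.
- **Valve core tool:** it lies flat in the rest's channel, its grip point within about 2 mm of the middle along and across. I parked it on the tiles while the rasp was moved.
- **Lid:** it was slid out along the grooves, lowered until the wrist felt contact, and let go. The last side and scene pictures show it flat on the tiles, rib up.
- **Bystanders:** in those last pictures the inflator and levers look unmoved and were never touched, and neither was the jar. I judged this by eye and did not measure them again.

**What disagreed:** the fingertips sat about 25–35 mm farther back from the TCP than the interface text says.
- The first tries at the rib and at the valve core tool closed on nothing. I then set the heights from the pictures and the contact force.
- Before I let go of the valve core tool in the rest, it was pressed down with about 20 N.

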